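Gauge the coloured valve bodies from the parts bin

ROBOT

A 7-joint arm with a two-finger parallel gripper is mounted at the origin on the work surface. World frame = base frame: x ahead of the robot, y to its left, z up, the work surface at z = 0. Lengths are in m, angles in rad, forces in N, time in s.
With the tool pointing down it reaches from about 0.425 to 0.95 m from the base axis. Payload 4.7 kg.
Tool frame: the origin (TCP) lies at the very end of the fingers, on their centre line; the grasp point (between the pads) lies 19 mm behind it; z points along the fingers, y is the line along which they close (so a half turn about z gives the same grasp; the last joint's range is limited). The gripper opens to 87 mm and grips with 3 to 60 N. Pads are 19 mm wide; open, the fingers measure 117 mm over their backs; the gripper's body (75 mm by 190 mm) begins 51 mm behind the grasp point.
Start: joints at [-1.214, 0.469, -0.049, 1.532, 0.024, 1.141, -0.082], TCP at [0.254, 0.625, 0.223] pointing down, gripper open.
Joint ranges: [-2.59, 2.59], [-0.33, 1.99], [-1.39, 1.29], [0.1, 2.45], [-1.04, 4.18], [0.21, 1.99], [-2.66, 2.66]. Speed limits (rad/s): [2.57, 2.57, 3.14, 3.14, 3.14, 3.14, 3.14].

INTERFACE

Orientations are given as a unit quaternion [x, y, z, w].
In Python, from workcell import r gives the robot as it stands.
- The arm moves only by the tool move_arm, never from a script. Its argument "rows" is a list of rows, each an object of numbers: "dx", "dy", "dz": the shift along the tool's x, y, z in cm; "roll": the turn about the tool's z in degrees. In form: [{"dx": .., "dy": .., "dz": .., "roll": ..}, ...]. A call has exactly 10 rows; each row shifts and turns the commanded pose from where the row before left it, along the tool's axes as they then stand; what a row does not reach is not made up. A row lasts 1/8 s, in which the tool goes at most 62.5 mm and 10.7 degrees, less where a joint would pass 70% of its speed; a pose out of reach is approached as far as the arm can. A call is refused whole if a number of a shift passes 6.25 or a number of a turn 10.7, either way. A call with a gripper value outside its range is refused whole. "grip" is the opening, from 0 (shut) to 1 (fully open), set as the call begins (left out, the last holds). The fingers move at their own pace and stop on an object; the grip force is fixed at half the most. Time passes only in rows, so rows that do not move let the fingers close, or fill a call up. It gives the time, the measured TCP pose, the force, the opening and the grip force at its end, in the units of the state.
- r.get_obs(): the state, without advancing time (a new reading comes with each control period).
- r.get_image(name): name is "scene" or "top" or "wrist"; returns a dict with "img" (384x512x3 uint8, red, green, blue), "fx", "fy", "cx", "cy" (pixels), "rvec" (rotation vector, rad) and "tvec" (3), from world to camera coordinates, as OpenCV has them. Camera axes: x right, y down, z forward; pixel columns grow to the right and rows downward; lengths in m; the calibration is good to about 2 mm. A picture is of the moment at which its call begins. There is no depth.
- r.job_done(): hands the job in; it is judged then, once.
The state is a dict: "time": time; "q": joint angles; "joint_velocities": joint speeds; "effort": joint torques, N m; "position": TCP position; "tcp_rot": TCP orientation; "force": force on the tool from outside, world axes, zero at the start; "torque": the same for the moment, N m; "finger_gap": opening from 0.0 (shut) to 1.0 (fully open); "finger_force": force on a finger pad.
Only numpy, scipy, OpenCV 4.12 (cv2) and the standard library are available. Lean on these libraries where they do the work, as an engineer would, in place of code of your own. Each camera call takes 0.05 s, during which the arm holds its last target. There are 200 camera calls.

TASK

Two or three coloured valve bodies lie among other parts in the grey bin: take them one at a time in the order blue, orange, green (passing over a missing one), lay each lengthwise on the bench gauge and slide the jaw shut on it until it is held against the anvil and the red plunger is pushed about half way in, not bottomed, for a moment. Then draw the jaw back and lay that valve body flat in the steel tray. Finish with the empty gauge's jaw pushed fully shut, the other parts still in the bin and the rest of the bench left alone.

Things in the scene. Friction and masses are not known exactly. Their poses are not given: they have to be found in the camera images.
- crate: Grey plastic bin, open on top, 284 x 290 mm, 50 mm high, walls and floor 5 mm thick; fixed. Origin: centre of its underside on the table; x and y along its sides (short 284 mm side along x), z up. It stands to the robot's left or right.
- tray: Shallow stainless tray, 240 x 270 mm, 30 mm high, walls and floor 4 mm thick; fixed, empty at the start, on the other side from the bin. Origin: centre of its underside; the 240 mm side along x, z up.
- gauge: Bench length gauge, fixed: a dark flat bed 280 x 70 mm, 10 mm thick, its top 10 mm above the table. Origin: centre of the bed's underside on the table; x runs along the bed towards the fixed anvil (away from the robot), y across, z up. Parts are laid on the bed lengthwise along x on the centre line.
- anvil: Fixed yellow stop block at the far end of the gauge bed, 30 x 50 mm, its top 55 mm above the table. Same origin and axes as the gauge; its measuring face is the plane x = +90 mm of the gauge frame, facing the robot.
- jaw (a joint): Travel of the gauge's yellow sliding jaw, m: 0 = pushed fully shut (towards the anvil), 0.085 = fully drawn back towards the robot. With the plunger out, the gap between the red plunger face and the anvil face is 80 mm + this value. It slides along the gauge's x with about 5 N of friction and stays where it is left. The jaw block is 36 x 50 mm, its top 55 mm above the table.
- jaw_knob (a point): Grip point in the square black knob on top of the sliding jaw: 20 x 20 mm, sides along the gauge's x and y, reaching from 55 to 96 mm above the table; this point is 80 mm above the table on its axis. With the plunger out, the red plunger face is 42 mm from this point towards the anvil.
- plunger (a joint): How far the red sprung plunger in the front of the jaw is pushed in, m: 0 = out, 0.012 = bottomed. Spring 1250 N/m (15 N at the bottom; half way, 6 mm, 7.5 N).
- pad: Red face plate of the plunger, 32 mm wide (y), 30 mm high, from 13 to 43 mm above the table, 6 mm thick, on a thin stem; square to the gauge's x. Origin: on the table plane under the middle of its front face.
- valve_blue: Valve body with a blue square middle block 44 mm long and 36 x 36 mm in section, and a round steel stub 22 mm in diameter at each end; 96 mm long over all, about 160 g. Origin: its very middle (18 mm above what it lies on); x along its length. Lies flat on a face of the block. May be absent (None).
- valve_orange: Valve body with an orange square middle block 44 mm long and 36 x 36 mm in section, and a round steel stub 22 mm in diameter at each end; 106 mm long over all, about 160 g. Origin: its very middle (18 mm above what it lies on); x along its length. Lies flat on a face of the block. May be absent (None).
- valve_green: Valve body with a green square middle block 44 mm long and 36 x 36 mm in section, and a round steel stub 22 mm in diameter at each end; 116 mm long over all, about 160 g. Origin: its very middle (18 mm above what it lies on); x along its length. Lies flat on a face of the block. May be absent (None).
- valve_plain: Like the coloured valve bodies but bare steel block, 106 mm long: stays in the bin. Origin in its middle, x along its length.
- bobbin: White plastic bobbin, 80 mm long, two end plates 40 x 36 mm and a 24 mm core: stays in the bin. Origin in its middle (18 mm above the bin floor), x along its length.
- bracket: Black plastic U bracket, 90 x 34 mm, 36 mm high: stays in the bin. Origin in its middle (18 mm above the bin floor), x along its length.
- can_tall: Steel canister, 62 mm in diameter, 100 mm high, standing about on the bench; a bystander. Origin: centre of its underside.
- can_short: Steel canister, 62 mm in diameter, 75 mm high, standing about on the bench; a bystander. Origin: centre of its underside.
- jar_a: White jar with orange cap, 66 mm in diameter, 85 mm high, standing about on the bench; a bystander. Origin: centre of its underside.
- jar_b: White jar with orange cap, 66 mm in diameter, 85 mm high, standing about on the bench; a bystander. Origin: centre of its underside.
- sieve: Steel ring of a sieve, 100 mm in diameter, 35 mm high, standing about on the bench; a bystander. Origin: centre of its underside.
- wrench: Wrench 180 mm long lying flat at the side of the bench; a bystander.
There are look-alikes about, which are no part of the job. Leave any purple look-alike of the valve_green alone.

How it is judged:
By the outcome, as a careful person would: the job done as asked, in the order asked, and still so for the second after the job is handed in, with the robot touching nothing.
Of valve_blue, valve_orange, valve_green only 2 to 3 are there at a start; the rules pass over those that are not, and their reading is None.
At some moment in a run one of valve_blue, valve_orange, valve_green may be knocked a few centimetres aside while the robot is not near it.
Once in a run the grip may slacken for a moment while it holds something.
It also fails if it takes over 210 s, if anything falls off the work surface, if the arm or the gripper's body presses on something with over 40 N, if the wrist force passes 120 N, or if a joint passes its speed limit or range.

## Working session

There is one attempt and no reset: what is moved stays moved. The work goes in short steps, Python scripts to look and compute and a tool call to move; the robot and the scene stay as the last step left them, time stands still between calls to the robot, and variables do not carry over. Pictures are saved under pics/ and viewed, at most 14 in all, crops included, and the job is handed in when it is done.

Besides the shell and the picture viewer there is one more tool, called after "Emit:" as name(argument=value, ...), one argument or row to a line, values as JSON. move_arm: Moves the arm, as the interface text tells. Its arguments: {"type":"object","properties":{"rows":{"type":"array"},"grip":{"type":"number"}},"required":["rows"]}

```bash
ls; mkdir -p pics
cat > h.py <<'E'
import numpy as np, cv2
from scipy.spatial.transform import Rotation as R
from workcell import r
def snap(name,fn=None):
    d=r.get_image(name)
    if fn: cv2.imwrite('pics/'+fn,cv2.cvtColor(d['img'],cv2.COLOR_RGB2BGR))
    return d
def ray(d,u,v,z):
    M=R.from_rotvec(np.ravel(d['rvec'])).as_matrix(); t=np.ravel(d['tvec'])
    c=-M.T@t; w=M.T@np.array([(u-d['cx'])/d['fx'],(v-d['cy'])/d['fy'],1])
    return c+w*(z-c[2])/w[2]
def pix(d,p):
    M=R.from_rotvec(np.ravel(d['rvec'])).as_matrix(); c=M@np.array(p)+np.ravel(d['tvec'])
    return np.array([d['fx']*c[0]/c[2]+d['cx'],d['fy']*c[1]/c[2]+d['cy']])
def st():
    o=r.get_obs(); print({k:np.round(o[k],3).tolist() for k in ('time','position','tcp_rot','force','finger_gap','finger_force','q')})
    m=R.from_quat(o['tcp_rot']).as_matrix(); print(np.round(m,3).tolist()); return o
E
python3 - <<'E'
from h import *
st()
d=snap('top'); cv2.imwrite('pics/top0.png',cv2.resize(cv2.cvtColor(d['img'],cv2.COLOR_RGB2BGR),(800,600),interpolation=cv2.INTER_CUBIC))
for p in [(.5,0,0),(.7,0,0),(.5,.3,0),(.5,-.3,0)]: print(p,pix(d,p))
E
```

```text
pics
{'time': 0.0, 'position': [0.254, 0.625, 0.222], 'tcp_rot': [0.192, 0.981, -0.001, -0.0], 'force': [-0.245, -0.738, -0.517], 'finger_gap': 1.0, 'finger_force': 0.0, 'q': [-1.214, 0.469, -0.049, 1.534, 0.024, 1.141, -0.082]}
[[-0.926, 0.376, -0.001], [0.376, 0.926, -0.002], [-0.0, -0.002, -1.0]]
(0.5, 0, 0) [232.74034493 201.76034392]
(0.7, 0, 0) [232.68064766 145.00560118]
(0.5, 0.3, 0) [146.65183584 202.07872598]
(0.5, -0.3, 0) [318.7020945  201.44243066]
```

View pics/top0.png

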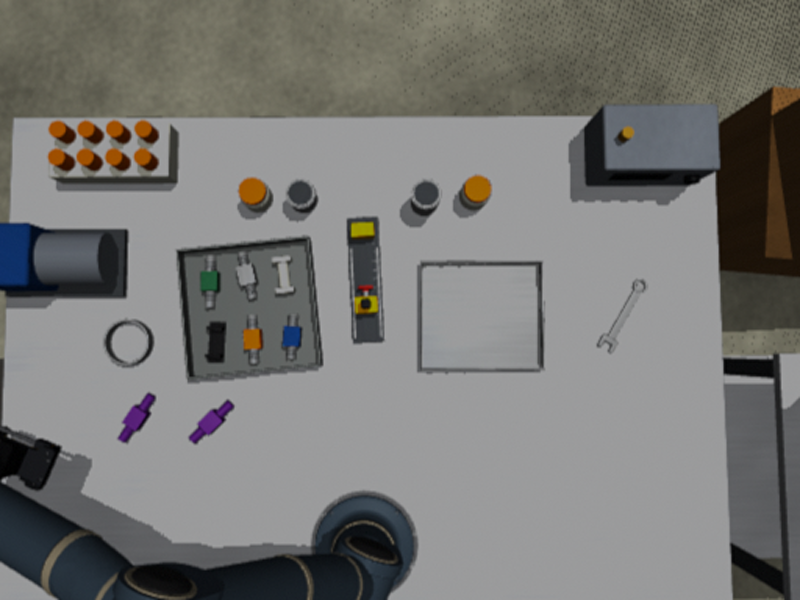

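The picture shows the bin (display 250,310) with green (209,282), orange (253,340) and blue (291,337). It also holds the plain valve (246,273), bobbin (283,273) and bracket (216,342). The gauge is at (365,280) and the tray at (480,316). 

Possible mix-ups are the purple look-alikes at (137,417) and (211,421), the plain valve, the blue motor at (15,255) and the orange caps. I'm going by the block colours inside the bin.

Run:
```python
from h import *
d=snap('top'); im=cv2.cvtColor(d['img'],cv2.COLOR_RGB2BGR)
c=im[133:248,112:252]; cv2.imwrite('pics/crop0.png',cv2.resize(c,None,fx=5,fy=5,interpolation=cv2.INTER_CUBIC))
hsv=cv2.cvtColor(im,cv2.COLOR_BGR2HSV)
def blob(lo,hi,z,nm,roi=(148,248,112,208)):
    m=cv2.inRange(hsv,lo,hi); k=np.zeros_like(m); k[roi[0]:roi[1],roi[2]:roi[3]]=m[roi[0]:roi[1],roi[2]:roi[3]]
    ys,xs=np.nonzero(k); 
    print(nm,len(xs),xs.mean().round(1),ys.mean().round(1),cv2.minAreaRect(np.c_[xs,ys].astype(np.float32)),ray(d,xs.mean(),ys.mean(),z).round(4))
blob((100,120,60),(125,255,255),.041,'blue')
blob((8,150,90),(20,255,255),.041,'orange')
blob((60,80,30),(90,255,255),.041,'green')
blob((22,120,90),(35,255,255),.055,'anvil',(135,160,215,252))
blob((22,120,90),(35,255,255),.055,'jaw',(175,215,215,252))
print(ray(d,228.3,133.3+6,.0), d['cx'],d['cy'],ray(d,d['cx'],d['cy'],0))
```

```text
blue 137 186.1 215.0 ((186.0, 215.0), (12.0, 10.0), 90.0) [0.4539 0.1568 0.041 ]
orange 136 160.8 216.8 ((161.0, 216.5), (13.0, 10.0), 90.0) [0.448  0.2422 0.041 ]
green 135 133.3 179.4 ((133.5, 179.5), (11.0, 13.0), 0.0) [0.5754 0.3375 0.041 ]
anvil 133 231.5 146.3 ((232.0, 146.5), (9.0, 14.0), 90.0) [0.6861 0.002  0.055 ]
jaw 96 234.9 193.9 ((233.9088134765625, 194.31471252441406), (10.430724143981934, 14.495638847351074), 85.60128784179688) [ 0.5241 -0.009   0.055 ]
[0.72037135 0.01541912 0.        ] 249.3051148545843 187.98829967491716 [ 0.54796806 -0.05796089  0.        ]
```

View pics/crop0.png

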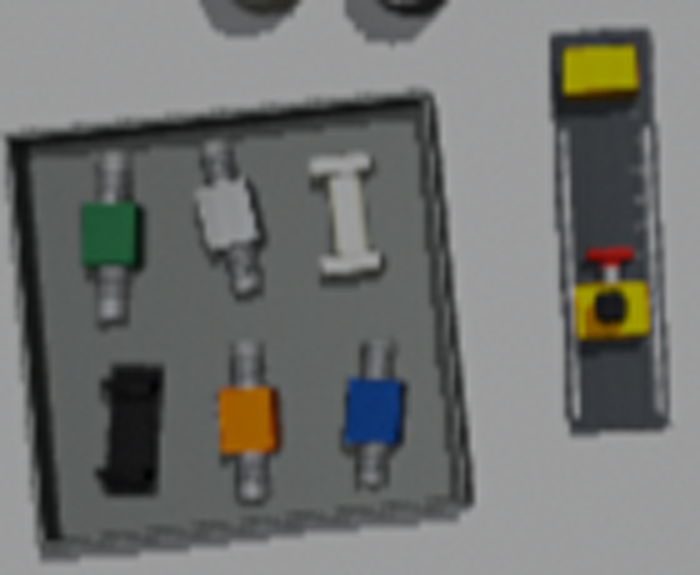

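The close crop confirms the choice: blue block at crop (373,412), orange (248,420), green (111,233), all in the bin. The gauge jaw is partly open, with its knob at (610,305) and the anvil at (600,70). Next I'll move in for a wrist-camera look.

Emit:
move_arm(
  rows=[
    {"roll": -7.4},
    {"roll": -7.4},
    {"roll": -7.3},
    {"dx": -2, "dy": -4},
    {"dx": -2.5, "dy": -5},
    {"dx": -2.5, "dy": -5},
    {"dx": -2.5, "dy": -5},
    {"dx": -2.5, "dy": -5},
    {"dx": -2.5, "dy": -5},
    {"dx": -2.5, "dy": -5},
  ],
  grip=1,
)

```text
invalid input at $.rows[0]: expected keys dx, dy, dz, roll
```

Emit:
move_arm(
  rows=[
    {"dx": -2, "dy": -4, "dz": -1},
    {"dx": -2, "dy": -4, "dz": -1},
    {"dx": -1.5, "dy": -4, "dz": -1},
    {"dx": -1, "dy": -3, "dz": -1},
    {"dx": 0, "dy": -1.5},
    {"dx": 0},
    {"dx": 0},
    {"dx": 0},
    {"dx": 0},
    {"dx": 0},
  ],
)

```text
invalid input at $.rows[0]: expected keys dx, dy, dz, roll
```

Run:
```python
from h import *
st()
d=snap('wrist'); cv2.imwrite('pics/w0.png',cv2.resize(cv2.cvtColor(d['img'],cv2.COLOR_RGB2BGR),(800,600),interpolation=cv2.INTER_CUBIC))
for p in [(.454,.157,.041),(.448,.242,.041),(.575,.3375,.041),(.686,.002,.055),(.524,-.009,.055)]: print(pix(d,p)*1.5625)
```

```text
{'time': 0.1, 'position': [0.254, 0.625, 0.222], 'tcp_rot': [0.192, 0.981, -0.001, -0.0], 'force': [-0.879, 0.072, -0.308], 'finger_gap': 1.001, 'finger_force': 0.0, 'q': [-1.214, 0.469, -0.049, 1.534, 0.024, 1.141, -0.082]}
[[-0.926, 0.376, -0.001], [0.376, 0.926, -0.002], [-0.0, -0.002, -1.0]]
[-22.81836945 677.41848284]
[ 58.77935761 643.48340235]
[230.77365358 716.42803333]
[-29.16070521 904.25162736]
[-145.00830853  799.88228935]
```

View pics/w0.png

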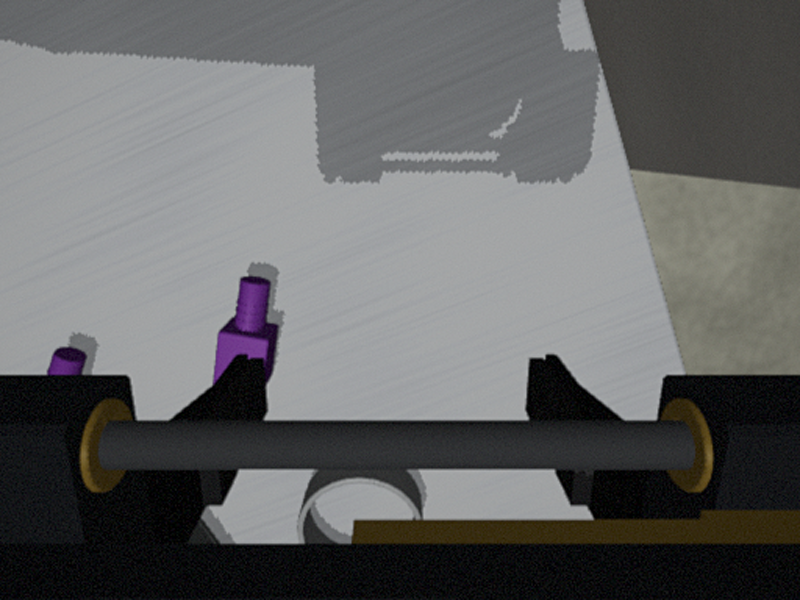

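The wrist picture shows only the purple look-alikes at (250,330) and (65,360), and the sieve at (360,505). Neither matters here. The move was refused because each row needs all four keys, so I'm resending it in full.

Emit:
move_arm(
  rows=[
    {"dx": 0, "dy": 0, "dz": 0, "roll": -7.4},
    {"dx": 0, "dy": 0, "dz": 0, "roll": -7.4},
    {"dx": 0, "dy": 0, "dz": -1, "roll": -7.3},
    {"dx": -2, "dy": -4, "dz": -1, "roll": 0},
    {"dx": -2.5, "dy": -5, "dz": 0, "roll": 0},
    {"dx": -2.5, "dy": -5, "dz": 0, "roll": 0},
    {"dx": -2.5, "dy": -5, "dz": 0, "roll": 0},
    {"dx": -2.5, "dy": -5, "dz": 0, "roll": 0},
    {"dx": -2.5, "dy": -5, "dz": 0, "roll": 0},
    {"dx": -2.5, "dy": -5, "dz": 0, "roll": 0},
  ],
  grip=1,
)

```text
time: 1.4
position: [0.4245, 0.2836, 0.2425]
tcp_rot: [0.0, 1.0, 0.0, 0.0]
force: [0.8, 0.2, -0.4]
finger_gap: 0.998
finger_force: 0.0
```

Emit:
move_arm(
  rows=[
    {"dx": -3, "dy": -4, "dz": -1, "roll": 0},
    {"dx": -3, "dy": -4, "dz": -1, "roll": 0},
    {"dx": -3, "dy": -3, "dz": -1, "roll": 0},
    {"dx": -3, "dy": -2, "dz": 0, "roll": 0},
    {"dx": -2, "dy": 0, "dz": 0, "roll": 0},
    {"dx": -1, "dy": 0, "dz": 0, "roll": 0},
    {"dx": 0, "dy": 0, "dz": 0, "roll": 0},
    {"dx": 0, "dy": 0, "dz": 0, "roll": 0},
    {"dx": 0, "dy": 0, "dz": 0, "roll": 0},
    {"dx": 0, "dy": 0, "dz": 0, "roll": 0},
  ],
)

```text
time: 2.65
position: [0.5736, 0.1556, 0.2728]
tcp_rot: [-0.0, 1.0, 0.0, 0.0]
force: [-0.0, -0.7, -0.4]
finger_gap: 1.0
finger_force: 0.0
```

Run:
```python
from h import *
st()
d=snap('wrist'); cv2.imwrite('pics/w1.png',cv2.resize(cv2.cvtColor(d['img'],cv2.COLOR_RGB2BGR),(800,600),interpolation=cv2.INTER_CUBIC))
for p in [(.454,.157,.041),(.448,.242,.041),(.575,.3375,.041),(.686,.002,.055),(.524,-.009,.055)]: print(pix(d,p)*1.5625)
print(ray(d,256,100,.04),ray(d,256,220,.04))
```

```text
{'time': 2.65, 'position': [0.574, 0.156, 0.273], 'tcp_rot': [-0.0, 1.0, 0.0, 0.0], 'force': [-0.005, -0.745, -0.389], 'finger_gap': 1.0, 'finger_force': 0.0, 'q': [-0.436, 0.295, 0.128, 1.676, -0.04, 1.173, 1.273]}
[[-1.0, -0.0, 0.0], [-0.0, 1.0, 0.0], [-0.0, 0.0, -1.0]]
[399.07726995  77.653037  ]
[523.05062953  68.2510396 ]
[638.57121624 250.73814476]
[201.55756984 392.98873175]
[162.20444524 182.75280648]
[0.5063528 0.1577707 0.04     ] [0.65031471 0.15812387 0.04      ]
```

View pics/w1.png

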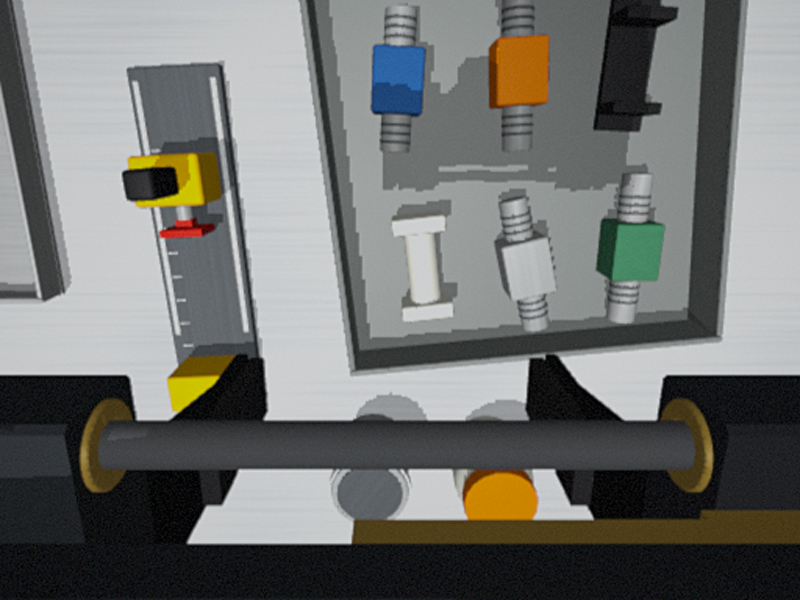

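The wrist view shows blue at (398,80) with stubs at (402,8) and (395,148), orange at (519,70) and green at (630,250). The gauge bed's white lines run (135,82)–(178,335) and (213,80)–(247,330). The knob top is at (148,184), the red plate at (188,230) and the anvil edge at (200,375).

Run:
```python
from h import *
d=snap('wrist')
f=lambda u,v,z:ray(d,u/1.5625,v/1.5625,z)
def ax(n,a,b,z):
    A,B=f(*a,z),f(*b,z); v=A-B if A[0]>B[0] else B-A
    print(n,'mid',((A+B)/2)[:2].round(4),'yaw',np.degrees(np.arctan2(v[1],v[0])).round(1),'len',np.linalg.norm(v).round(4))
ax('blue axis(tops)',(402,8),(395,143),.034)
ax('orange',(518,0),(517,140),.034)
ax('green',(637,176),(622,305),.034)
ax('gL',(135,82),(178,335),.01); ax('gR',(213,80),(247,330),.01)
ax('bedR',(222,64),(258,355),.01)
for n,p,z in [('bed near L',(127,70),.01),('bed near R',(222,64),.01),('knob top a',(124,172),.096),('knob top b',(172,168),.096),('knob top c',(174,196),.096),('knob d',(126,201),.096),('pad l',(161,233),.043),('pad r',(214,227),.043),('bl1',(375,44),.041),('bl2',(425,48),.041),('bl3',(423,110),.041),('bl4',(372,106),.041)]: print(n,f(*p,z)[:2].round(4))
t=snap('top'); print([ray(t,u/1.5625,v/1.5625,.03)[:2].round(3).tolist() for u,v in [(420,262),(542,262),(542,371),(419,371)]])
```

```text
blue axis(tops) mid [0.4534 0.1565] yaw -3.1 len 0.088
orange mid [0.4499 0.2398] yaw 3.2 len 0.0907
green mid [0.5703 0.3327] yaw 0.5 len 0.0993
gL mid [ 0.554  -0.0352] yaw 2.6 len 0.2006
gR mid [0.551  0.0235] yaw 2.8 len 0.1975
bedR mid [0.5569 0.0312] yaw 2.4 len 0.2313
bed near L [ 0.4455 -0.0445]
bed near R [0.4414 0.0263]
knob top a [ 0.5146 -0.0143]
knob top b [0.5122 0.0158]
knob top c [0.5294 0.0151]
knob d [ 0.5325 -0.0156]
pad l [ 0.5615 -0.0196]
pad r [0.557  0.0202]
bl1 [0.4329 0.1406]
bl2 [0.4354 0.1745]
bl3 [0.4751 0.1737]
bl4 [0.4725 0.1381]
[[0.616, -0.125], [0.615, -0.394], [0.376, -0.389], [0.377, -0.121]]
```

Measurements agree. The bed is 71 mm wide, with yaw about 2.65° and its origin about (0.583,-0.003). The knob is at about (0.5225,-0.0055), so the jaw is about 30 mm open. I'll grip the knob first and draw the jaw back to its stop, which gives an exact reference.

Emit:
move_arm(
  rows=[
    {"dx": 1.3, "dy": -4, "dz": 2, "roll": 0},
    {"dx": 1.3, "dy": -4, "dz": 3, "roll": 0},
    {"dx": 1.3, "dy": -4, "dz": 3, "roll": 0},
    {"dx": 1.2, "dy": -4.1, "dz": 3, "roll": -2.65},
    {"dx": 0, "dy": 0, "dz": 3, "roll": 0},
    {"dx": 0, "dy": 0, "dz": 3, "roll": 0},
    {"dx": 0, "dy": 0, "dz": 2.5, "roll": 0},
    {"dx": 0, "dy": 0, "dz": 1.5, "roll": 0},
    {"dx": 0, "dy": 0, "dz": 0, "roll": 0},
    {"dx": 0, "dy": 0, "dz": 0, "roll": 0},
  ],
)

```text
time: 4.05
position: [0.5237, -0.0056, 0.0634]
tcp_rot: [-0.023, 1.0, 0.0, 0.001]
force: [0.7, 0.8, 2.2]
finger_gap: 1.0
finger_force: 0.0
```

Emit:
move_arm(
  rows=[
    {"dx": 0, "dy": 0, "dz": 0, "roll": 0},
    {"dx": 0, "dy": 0, "dz": 0, "roll": 0},
    {"dx": 0, "dy": 0, "dz": 0, "roll": 0},
    {"dx": 0, "dy": 0, "dz": 0, "roll": 0},
    {"dx": 0, "dy": 0, "dz": 0, "roll": 0},
    {"dx": 0, "dy": 0, "dz": 0, "roll": 0},
    {"dx": 0.5, "dy": 0, "dz": 0, "roll": 0},
    {"dx": 0.5, "dy": 0, "dz": 0, "roll": 0},
    {"dx": 0.5, "dy": 0, "dz": 0, "roll": 0},
    {"dx": 0, "dy": 0, "dz": 0, "roll": 0},
  ],
  grip=0,
)

```text
time: 5.3
position: [0.5084, -0.0069, 0.0625]
tcp_rot: [-0.023, 1.0, -0.0, 0.001]
force: [3.7, -2.2, -5.1]
finger_gap: 0.227
finger_force: 30.0
```

Run:
```python
from h import *
st(); snap('scene','s1.png')
```

```text
{'time': 5.3, 'position': [0.508, -0.007, 0.062], 'tcp_rot': [-0.023, 1.0, -0.0, 0.001], 'force': [3.661, -2.206, -5.096], 'finger_gap': 0.227, 'finger_force': 30.003, 'q': [-0.195, 0.41, 0.155, 2.081, -0.1, 0.655, 1.644]}
[[-0.999, -0.046, 0.002], [-0.046, 0.999, -0.001], [-0.002, -0.001, -1.0]]
```

View pics/s1.png

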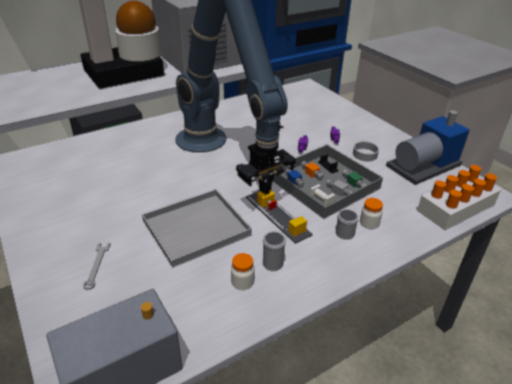

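The scene view shows the gripper on the knob at (265,175), and the 19.7 mm opening matches the knob. Next I draw the jaw to its stop.

Emit:
move_arm(
  rows=[
    {"dx": 0.8, "dy": 0, "dz": 0, "roll": 0},
    {"dx": 0.8, "dy": 0, "dz": 0, "roll": 0},
    {"dx": 0.8, "dy": 0, "dz": 0, "roll": 0},
    {"dx": 0.6, "dy": 0, "dz": 0, "roll": 0},
    {"dx": 0.3, "dy": 0, "dz": 0, "roll": 0},
    {"dx": 0.2, "dy": 0, "dz": 0, "roll": 0},
    {"dx": 0.2, "dy": 0, "dz": 0, "roll": 0},
    {"dx": 0.1, "dy": 0, "dz": 0, "roll": 0},
    {"dx": 0.1, "dy": 0, "dz": 0, "roll": 0},
    {"dx": 0, "dy": 0, "dz": 0, "roll": 0},
  ],
)

```text
time: 6.6
position: [0.4698, -0.0087, 0.0625]
tcp_rot: [-0.023, 1.0, -0.0, 0.001]
force: [4.3, -3.4, -6.8]
finger_gap: 0.227
finger_force: 30.0
```

Emit:
move_arm(
  rows=[
    {"dx": 0.1, "dy": 0, "dz": 0, "roll": 0},
    {"dx": 0.1, "dy": 0, "dz": 0, "roll": 0},
    {"dx": 0.1, "dy": 0, "dz": 0, "roll": 0},
    {"dx": 0.1, "dy": 0, "dz": 0, "roll": 0},
    {"dx": 0, "dy": 0, "dz": 0, "roll": 0},
    {"dx": 0, "dy": 0, "dz": 0, "roll": 0},
    {"dx": 0, "dy": 0, "dz": 0, "roll": 0},
    {"dx": 0, "dy": 0, "dz": 0, "roll": 0},
    {"dx": 0, "dy": 0, "dz": 0, "roll": 0},
    {"dx": 0, "dy": 0, "dz": 0, "roll": 0},
  ],
)

```text
time: 7.85
position: [0.4662, -0.0088, 0.063]
tcp_rot: [-0.023, 1.0, -0.0, 0.001]
force: [4.8, -3.2, -4.0]
finger_gap: 0.226
finger_force: 30.0
```

Emit:
move_arm(
  rows=[
    {"dx": 0.1, "dy": 0, "dz": 0, "roll": 0},
    {"dx": 0.1, "dy": 0, "dz": 0, "roll": 0},
    {"dx": 0.1, "dy": 0, "dz": 0, "roll": 0},
    {"dx": 0, "dy": 0, "dz": 0, "roll": 0},
    {"dx": 0, "dy": 0, "dz": 0, "roll": 0},
    {"dx": 0, "dy": 0, "dz": 0, "roll": 0},
    {"dx": 0, "dy": 0, "dz": 0, "roll": 0},
    {"dx": 0, "dy": 0, "dz": 0, "roll": 0},
    {"dx": 0, "dy": 0, "dz": 0, "roll": 0},
    {"dx": 0, "dy": 0, "dz": 0, "roll": 0},
  ],
)

```text
time: 9.1
position: [0.4633, -0.009, 0.063]
tcp_rot: [-0.023, 1.0, -0.0, 0.001]
force: [4.8, -3.9, -3.7]
finger_gap: 0.223
finger_force: 30.0
```

Run:
```python
from h import *
st()
d=snap('wrist'); cv2.imwrite('pics/w2.png',cv2.resize(cv2.cvtColor(d['img'],cv2.COLOR_RGB2BGR),(800,600),interpolation=cv2.INTER_CUBIC))
```

```text
{'time': 9.1, 'position': [0.463, -0.009, 0.063], 'tcp_rot': [-0.023, 1.0, -0.0, 0.001], 'force': [4.773, -3.938, -3.654], 'finger_gap': 0.223, 'finger_force': 30.001, 'q': [-0.202, 0.351, 0.156, 2.181, -0.092, 0.613, 1.636]}
[[-0.999, -0.046, 0.003], [-0.046, 0.999, -0.0], [-0.003, -0.001, -1.0]]
```

Emit:
move_arm(
  rows=[
    {"dx": 0.1, "dy": 0, "dz": 0, "roll": 0},
    {"dx": 0.1, "dy": 0, "dz": 0, "roll": 0},
    {"dx": 0.1, "dy": 0, "dz": 0, "roll": 0},
    {"dx": 0.1, "dy": 0, "dz": 0, "roll": 0},
    {"dx": 0, "dy": 0, "dz": 0, "roll": 0},
    {"dx": 0, "dy": 0, "dz": 0, "roll": 0},
    {"dx": 0, "dy": 0, "dz": 0, "roll": 0},
    {"dx": 0, "dy": 0, "dz": 0, "roll": 0},
    {"dx": 0, "dy": 0, "dz": 0, "roll": 0},
    {"dx": 0, "dy": 0, "dz": 0, "roll": 0},
  ],
)

```text
time: 10.4
position: [0.4592, -0.0092, 0.0629]
tcp_rot: [-0.023, 1.0, -0.0, 0.001]
force: [4.4, -3.7, -3.6]
finger_gap: 0.23
finger_force: 30.0
```

Run:
```python
from h import *
st(); d=snap('top'); im=cv2.cvtColor(d['img'],cv2.COLOR_RGB2BGR)[133:248,180:290]
cv2.imwrite('pics/c2.png',cv2.resize(im,None,fx=5,fy=5,interpolation=cv2.INTER_CUBIC))
hsv=cv2.cvtColor(cv2.cvtColor(d['img'],cv2.COLOR_RGB2BGR),cv2.COLOR_BGR2HSV)
m=cv2.inRange(hsv,(0,150,60),(6,255,255))[150:220,215:255]; ys,xs=np.nonzero(m); print(len(xs),ys.min()+150,ys.max()+150, ys.mean()+150, ray(d,xs.mean()+215,ys.mean()+150,.043))
```

```text
{'time': 10.4, 'position': [0.459, -0.009, 0.063], 'tcp_rot': [-0.023, 1.0, -0.0, 0.001], 'force': [4.443, -3.729, -3.599], 'finger_gap': 0.23, 'finger_force': 30.001, 'q': [-0.203, 0.346, 0.156, 2.19, -0.091, 0.609, 1.636]}
[[-0.999, -0.046, 0.003], [-0.046, 0.999, -0.0], [-0.003, -0.001, -1.0]]Traceback (most recent call last):
  File "<stdin>", line 5, in <module>
    return umr_minimum(a, axis, None, out, keepdims, initial, where)
ValueError: zero-size array to reduction operation minimum which has no identity
```

View pics/c2.png

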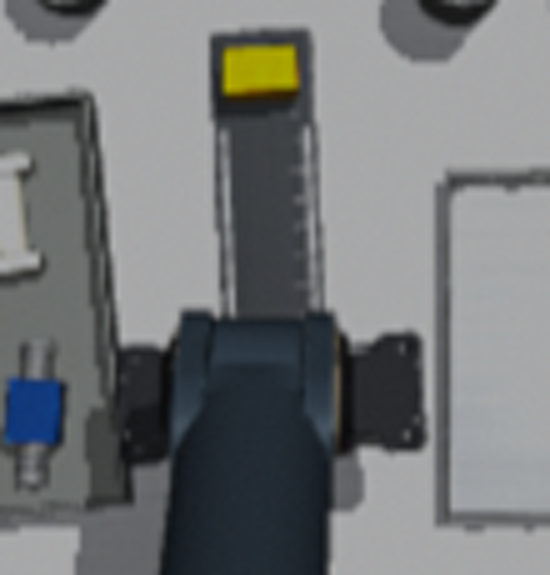

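The crop shows the arm covering the jaw and the anvil at (260,70). The force is still only sliding friction, so the stop isn't reached yet. I'll go a bit further.

Emit:
move_arm(
  rows=[
    {"dx": 0.1, "dy": 0, "dz": 0, "roll": 0},
    {"dx": 0.1, "dy": 0, "dz": 0, "roll": 0},
    {"dx": 0.1, "dy": 0, "dz": 0, "roll": 0},
    {"dx": 0.1, "dy": 0, "dz": 0, "roll": 0},
    {"dx": 0.1, "dy": 0, "dz": 0, "roll": 0},
    {"dx": 0, "dy": 0, "dz": 0, "roll": 0},
    {"dx": 0, "dy": 0, "dz": 0, "roll": 0},
    {"dx": 0, "dy": 0, "dz": 0, "roll": 0},
    {"dx": 0, "dy": 0, "dz": 0, "roll": 0},
    {"dx": 0, "dy": 0, "dz": 0, "roll": 0},
  ],
)

```text
time: 11.7
position: [0.4565, -0.0093, 0.063]
tcp_rot: [-0.023, 1.0, -0.0, 0.004]
force: [9.9, -3.9, -10.4]
finger_gap: 0.225
finger_force: 30.0
```

The force rose, so something has stopped the jaw near x=0.4565, about 9 mm from where I expected. I'll release, rise and look at the jaw from above the gauge.

Emit:
move_arm(
  rows=[
    {"dx": -0.2, "dy": 0, "dz": 0, "roll": 0},
    {"dx": 0, "dy": 0, "dz": 0, "roll": 0},
    {"dx": 0, "dy": 0, "dz": 0, "roll": 0},
    {"dx": 0, "dy": 0, "dz": -2, "roll": 0},
    {"dx": 0, "dy": 0, "dz": -3, "roll": 0},
    {"dx": -1, "dy": 0.5, "dz": -4, "roll": 0},
    {"dx": -3, "dy": 2, "dz": -4, "roll": 0},
    {"dx": -3, "dy": 2, "dz": -4, "roll": 0},
    {"dx": -3, "dy": 2, "dz": -4, "roll": 0},
    {"dx": -2, "dy": 1, "dz": 0, "roll": 0},
  ],
  grip=1,
)

```text
time: 12.95
position: [0.5738, 0.0737, 0.2761]
tcp_rot: [-0.024, 1.0, 0.001, 0.003]
force: [-1.6, -1.0, -1.5]
finger_gap: 0.993
finger_force: 0.0
```

Run:
```python
from h import *
st()
d=snap('wrist'); cv2.imwrite('pics/w3.png',cv2.resize(cv2.cvtColor(d['img'],cv2.COLOR_RGB2BGR),(800,600),interpolation=cv2.INTER_CUBIC))
np.savez('w3.npz',**d)
```

```text
{'time': 12.95, 'position': [0.574, 0.074, 0.276], 'tcp_rot': [-0.024, 1.0, 0.001, 0.003], 'force': [-1.643, -0.954, -1.507], 'finger_gap': 0.993, 'finger_force': 0.0, 'q': [-0.327, 0.263, 0.158, 1.713, -0.046, 1.162, 1.462]}
[[-0.999, -0.048, 0.006], [-0.048, 0.999, 0.002], [-0.006, 0.002, -1.0]]
```

View pics/w3.png

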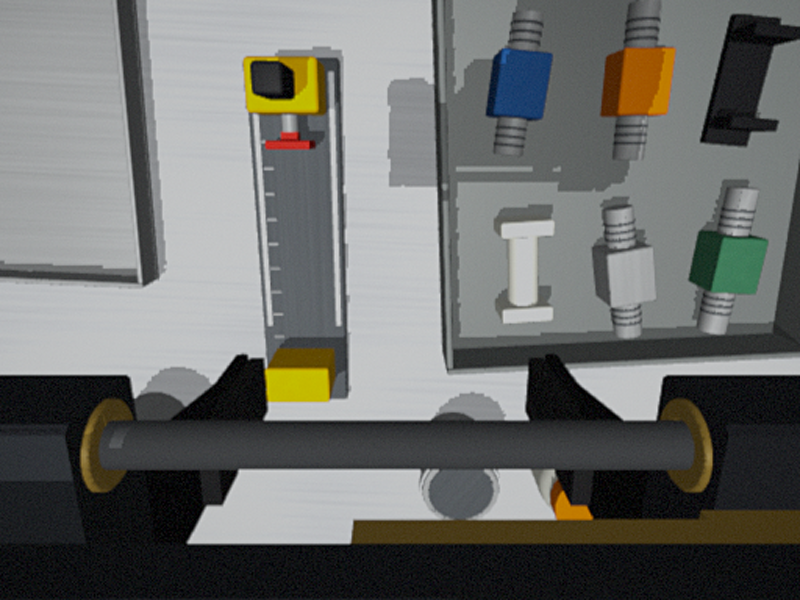

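Now the jaw is drawn back: knob top at about (268,79), red plate (290,144), anvil top from (273,350) to (333,400). Bin parts are unchanged.

Run:
```python
from h import *
d=dict(np.load('w3.npz'))
M=R.from_rotvec(np.ravel(d['rvec'])).as_matrix(); print('cam',(-M.T@np.ravel(d['tvec'])).round(4))
f=lambda u,v,z:ray(d,u/1.5625,v/1.5625,z)[:2].round(4)
for n,p,z in [('knob',(252,62),.096),('knob',(282,64),.096),('knob',(283,94),.096),('knob',(253,96),.096),
 ('jawblk',(245,58),.055),('jawblk',(246,114),.055),('jawblk',(319,112),.055),('pad top L back',(265,141),.043),('pad L front',(265,149),.043),('pad R front',(314,148),.043),('anvil',(274,350),.055),('anvil',(335,349),.055),('anvil',(267,401),.055),('anvil',(331,401),.055),('bed far R',(348,398),.01),('bed near R',(341,49),.01)]: print(n,f(*p,z))
def ax(n,a,b,z):
    A,B=f(*a,z),f(*b,z); v=A-B if A[0]>B[0] else B-A
    print(n,'mid',((A+B)/2).round(4),'yaw',np.degrees(np.arctan2(v[1],v[0])).round(1),'len',np.linalg.norm(v).round(4))
ax('blue',(528,13),(509,152),.028); ax('orange',(643,4),(627,155),.028); ax('green',(741,190),(713,330),.028)
ax('gL',(252,112),(268,326),.01);ax('gR',(331,72),(338,325),.01)
hsv=cv2.cvtColor(d['img'],cv2.COLOR_RGB2HSV)
ys,xs=np.nonzero(cv2.inRange(hsv,(100,120,60),(125,255,255))); print(xs.mean()*1.5625,ys.mean()*1.5625)
for p in [(495,46),(551,53),(545,118),(488,112)]: print('blue top',f(*p,.041))
```

```text
cam [0.4964 0.0693 0.4385]
knob [ 0.4566 -0.0177]
knob [0.4569 0.    ]
knob [4.735e-01 4.000e-04]
knob [ 0.4755 -0.0177]
jawblk [ 0.4496 -0.0327]
jawblk [ 0.4848 -0.0332]
jawblk [0.4811 0.0165]
pad top L back [ 0.502  -0.0235]
pad L front [ 0.5075 -0.0236]
pad R front [0.5052 0.0114]
anvil [ 0.6571 -0.0172]
anvil [0.654 0.03 ]
anvil [ 0.7013 -0.0236]
anvil [0.6988 0.0275]
bed far R [0.7189 0.0377]
bed near R [0.4346 0.0262]
blue mid [0.4548 0.1557] yaw -1.8 len 0.0933
orange mid [0.449  0.2391] yaw 3.6 len 0.1008
green mid [0.5772 0.3349] yaw 1.8 len 0.113
gL mid [ 0.568  -0.0363] yaw 2.8 len 0.1726
gR mid [0.5506 0.0233] yaw 2.5 len 0.1999
521.3822288074713 83.11444863505747
blue top [0.4322 0.1343]
blue top [0.4347 0.1731]
blue top [0.4769 0.1744]
blue top [0.4748 0.1337]
```

The knob (0.4655) and jaw block (0.466) agree with the stop. The fingers had only crept along the knob, so I'll push the jaw with closed fingers instead of gripping it. Now to pick blue.

```bash
cat >> h.py <<'E'
def to(x,y,z,yaw):
    "print tool-frame shift (cm) after first rolling to yaw (deg, tool x heading)"
    o=r.get_obs(); p=np.array(o['position']); m=R.from_quat(o['tcp_rot']).as_matrix()
    cur=np.degrees(np.arctan2(m[1,0],m[0,0]))%360; t=np.radians(yaw); D=np.array([x,y,z])-p
    print('roll',round(cur-yaw,2),'dx',round(100*(D[0]*np.cos(t)+D[1]*np.sin(t)),2),'dy',round(100*(D[0]*np.sin(t)-D[1]*np.cos(t)),2),'dz',round(-100*D[2],2))
def gx(g): return (.583+g*.999, -.003+g*.0463)   # gauge x -> world
E
python3 -c "
from h import *
to(.4545,.1555,.010,177.7)"
```

```text
roll 5.13 dx 12.33 dy 7.56 dz 26.4
```

Emit:
move_arm(
  rows=[
    {"dx": 3, "dy": 1.9, "dz": 1, "roll": 5.0},
    {"dx": 3, "dy": 1.9, "dz": 3, "roll": 0},
    {"dx": 3, "dy": 2, "dz": 3, "roll": 0},
    {"dx": 3, "dy": 2, "dz": 3, "roll": 0},
    {"dx": 0, "dy": 0, "dz": 3, "roll": 0},
    {"dx": 0, "dy": 0, "dz": 3, "roll": 0},
    {"dx": 0, "dy": 0, "dz": 2, "roll": 0},
    {"dx": 0, "dy": 0, "dz": 0, "roll": 0},
    {"dx": 0, "dy": 0, "dz": 0, "roll": 0},
    {"dx": 0, "dy": 0, "dz": 0, "roll": 0},
  ],
  grip=0.65,
)

```text
time: 14.25
position: [0.4536, 0.1522, 0.0935]
tcp_rot: [0.021, 1.0, 0.0, 0.001]
force: [-0.7, -0.1, -0.7]
finger_gap: 0.651
finger_force: 0.0
```

Run:
```python
from h import *
st();to(.4545,.1555,.010,177.7)
d=snap('wrist'); hsv=cv2.cvtColor(d['img'],cv2.COLOR_RGB2HSV); ys,xs=np.nonzero(cv2.inRange(hsv,(100,120,60),(125,255,255))); print(xs.mean(),ys.mean(),len(xs),xs.min(),xs.max(),ys.min(),ys.max(),pix(d,(.4545,.1555,.041)))
a=cv2.minAreaRect(np.c_[xs,ys].astype(np.float32)); print(a)
print([ray(d,u,v,.041)[:2].round(4).tolist() for u,v in cv2.boxPoints(a)])
```

```text
{'time': 14.25, 'position': [0.454, 0.152, 0.093], 'tcp_rot': [0.021, 1.0, 0.0, 0.001], 'force': [-0.742, -0.134, -0.731], 'finger_gap': 0.651, 'finger_force': 0.0, 'q': [-0.482, 0.318, 0.083, 2.122, -0.041, 0.701, 1.158]}
[[-0.999, 0.041, 0.002], [0.041, 0.999, 0.001], [-0.002, 0.001, -1.0]]
roll -0.06 dx -0.08 dy 0.34 dz 8.35
259.6290134267367 207.6004086398132 3426 233 286 170 241 [259.19111226 211.26696602]
((259.5, 205.5), (71.0, 53.0), 90.0)
[[0.4255, 0.1396], [0.4269, 0.1739], [0.477, 0.1732], [0.4755, 0.1367]]
```

Blue's centre is confirmed at (0.4545,0.1555), so I'll descend, close and lift.

Emit:
move_arm(
  rows=[
    {"dx": -0.1, "dy": 0.35, "dz": 0, "roll": 0},
    {"dx": 0, "dy": 0, "dz": 2, "roll": 0},
    {"dx": 0, "dy": 0, "dz": 2, "roll": 0},
    {"dx": 0, "dy": 0, "dz": 2, "roll": 0},
    {"dx": 0, "dy": 0, "dz": 1.3, "roll": 0},
    {"dx": 0, "dy": 0, "dz": 0.9, "roll": 0},
    {"dx": 0, "dy": 0, "dz": 0, "roll": 0},
    {"dx": 0, "dy": 0, "dz": 0, "roll": 0},
    {"dx": 0, "dy": 0, "dz": 0, "roll": 0},
    {"dx": 0, "dy": 0, "dz": 0, "roll": 0},
  ],
)

```text
time: 15.55
position: [0.4544, 0.1555, 0.0109]
tcp_rot: [0.021, 1.0, 0.0, 0.0]
force: [0.5, 0.2, -0.3]
finger_gap: 0.647
finger_force: 0.0
```

Emit:
move_arm(
  rows=[
    {"dx": 0, "dy": 0, "dz": 0, "roll": 0},
    {"dx": 0, "dy": 0, "dz": 0, "roll": 0},
    {"dx": 0, "dy": 0, "dz": 0, "roll": 0},
    {"dx": 0, "dy": 0, "dz": 0, "roll": 0},
    {"dx": 0, "dy": 0, "dz": -1, "roll": 0},
    {"dx": 0, "dy": 0, "dz": -2, "roll": 0},
    {"dx": 0, "dy": 0, "dz": -2.5, "roll": 0},
    {"dx": 0, "dy": 0, "dz": -3, "roll": 0},
    {"dx": 0, "dy": 0, "dz": -3, "roll": 0},
    {"dx": 0, "dy": 0, "dz": 0, "roll": 0},
  ],
  grip=0,
)

```text
time: 16.8
position: [0.4556, 0.1559, 0.1277]
tcp_rot: [0.021, 1.0, 0.001, 0.002]
force: [0.5, 0.3, -3.1]
finger_gap: 0.414
finger_force: 30.0
```

Run:
```python
from h import *
st();x,y=gx(.037);to(x,y,.070,182.65);to(x,y,.016,182.65)
```

```text
{'time': 16.8, 'position': [0.456, 0.156, 0.128], 'tcp_rot': [0.021, 1.0, 0.001, 0.002], 'force': [0.452, 0.303, -3.145], 'finger_gap': 0.414, 'finger_force': 30.0, 'q': [-0.493, 0.268, 0.09, 2.089, -0.034, 0.78, 1.147]}
[[-0.999, 0.041, 0.005], [0.041, 0.999, 0.002], [-0.005, 0.002, -1.0]]
roll -5.01 dx -15.69 dy -16.46 dz 5.77
roll -5.01 dx -15.69 dy -16.46 dz 11.17
```

Grasp is good: a 36 mm opening and the expected weight. Moving over the gauge.

Emit:
move_arm(
  rows=[
    {"dx": 0, "dy": 0, "dz": 0, "roll": -5.0},
    {"dx": -3, "dy": -3.2, "dz": 0, "roll": 0},
    {"dx": -3.7, "dy": -4, "dz": 0, "roll": 0},
    {"dx": -3.7, "dy": -4, "dz": 0, "roll": 0},
    {"dx": -3.3, "dy": -3.3, "dz": 1, "roll": 0},
    {"dx": -2, "dy": -1.95, "dz": 1.8, "roll": 0},
    {"dx": 0, "dy": 0, "dz": 2, "roll": 0},
    {"dx": 0, "dy": 0, "dz": 1, "roll": 0},
    {"dx": 0, "dy": 0, "dz": 0, "roll": 0},
    {"dx": 0, "dy": 0, "dz": 0, "roll": 0},
  ],
)

```text
time: 18.05
position: [0.6188, -0.0011, 0.068]
tcp_rot: [-0.023, 1.0, 0.0, 0.0]
force: [-0.3, 0.2, -0.9]
finger_gap: 0.409
finger_force: 30.0
```

Run:
```python
from h import *
st();x,y=gx(.037);to(x,y,.016,182.65)
d=snap('wrist'); cv2.imwrite('pics/w4.png',cv2.resize(cv2.cvtColor(d['img'],cv2.COLOR_RGB2BGR),(800,600),interpolation=cv2.INTER_CUBIC))
```

```text
{'time': 18.05, 'position': [0.619, -0.001, 0.068], 'tcp_rot': [-0.023, 1.0, 0.0, 0.0], 'force': [-0.304, 0.245, -0.941], 'finger_gap': 0.409, 'finger_force': 30.0, 'q': [-0.16, 0.545, 0.128, 1.817, -0.094, 0.785, 1.634]}
[[-0.999, -0.047, 0.001], [-0.047, 0.999, 0.0], [-0.001, 0.0, -1.0]]
roll 0.04 dx -0.11 dy -0.02 dz 5.2
```

Emit:
move_arm(
  rows=[
    {"dx": -0.1, "dy": 0, "dz": 1.5, "roll": 0},
    {"dx": 0, "dy": 0, "dz": 1.5, "roll": 0},
    {"dx": 0, "dy": 0, "dz": 1, "roll": 0},
    {"dx": 0, "dy": 0, "dz": 0.6, "roll": 0},
    {"dx": 0, "dy": 0, "dz": 0.3, "roll": 0},
    {"dx": 0, "dy": 0, "dz": 0.2, "roll": 0},
    {"dx": 0, "dy": 0, "dz": 0, "roll": 0},
    {"dx": 0, "dy": 0, "dz": 0, "roll": 0},
    {"dx": 0, "dy": 0, "dz": 0, "roll": 0},
    {"dx": 0, "dy": 0, "dz": 0, "roll": 0},
  ],
)

```text
time: 19.35
position: [0.6197, -0.0016, 0.0167]
tcp_rot: [-0.023, 1.0, 0.0, 0.0]
force: [-0.7, -0.2, -1.9]
finger_gap: 0.413
finger_force: 30.0
```

Emit:
move_arm(
  rows=[
    {"dx": 0, "dy": 0, "dz": 0.1, "roll": 0},
    {"dx": 0, "dy": 0, "dz": 0, "roll": 0},
    {"dx": 0, "dy": 0, "dz": 0, "roll": 0},
    {"dx": 0, "dy": 0, "dz": 0, "roll": 0},
    {"dx": 0, "dy": 0, "dz": -2, "roll": 0},
    {"dx": 0, "dy": 0, "dz": -3, "roll": 0},
    {"dx": 0, "dy": 0, "dz": -4, "roll": 0},
    {"dx": 0, "dy": 0, "dz": -4, "roll": 0},
    {"dx": 0, "dy": 0, "dz": 0, "roll": 0},
    {"dx": 0, "dy": 0, "dz": 0, "roll": 0},
  ],
  grip=0.65,
)

```text
time: 20.6
position: [0.6194, -0.0016, 0.1461]
tcp_rot: [-0.023, 1.0, 0.0, 0.0]
force: [-0.8, 0.2, -1.5]
finger_gap: 0.649
finger_force: 0.0
```

Run:
```python
from h import *
st();x,y=gx(-.146);to(x,y,.068,182.65)
d=snap('wrist'); cv2.imwrite('pics/w5.png',cv2.resize(cv2.cvtColor(d['img'],cv2.COLOR_RGB2BGR),(800,600),interpolation=cv2.INTER_CUBIC)); np.savez('w5.npz',**d)
```

```text
{'time': 20.6, 'position': [0.619, -0.002, 0.146], 'tcp_rot': [-0.023, 1.0, 0.0, 0.0], 'force': [-0.846, 0.225, -1.547], 'finger_gap': 0.649, 'finger_force': 0.0, 'q': [-0.172, 0.451, 0.144, 1.759, -0.078, 0.936, 1.621]}
[[-0.999, -0.046, 0.0], [-0.046, 0.999, 0.0], [-0.0, 0.0, -1.0]]
roll -0.0 dx 18.24 dy 0.02 dz 7.81
```

View pics/w5.png

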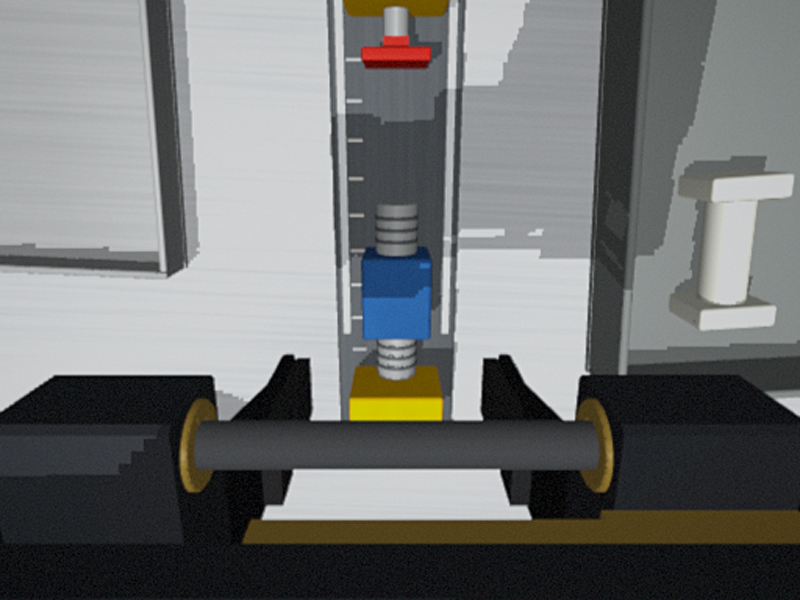

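Blue lies straight on the bed at (397,290), between the red plate (396,55) and the anvil (396,395). Now I close the fingers and go behind the knob.

Emit:
move_arm(
  rows=[
    {"dx": 3, "dy": 0, "dz": 0, "roll": 0},
    {"dx": 4, "dy": 0, "dz": 0, "roll": 0},
    {"dx": 4, "dy": 0, "dz": 0, "roll": 0},
    {"dx": 4, "dy": 0, "dz": 0, "roll": 0},
    {"dx": 3.25, "dy": 0, "dz": 0, "roll": 0},
    {"dx": 0, "dy": 0, "dz": 0, "roll": 0},
    {"dx": 0, "dy": 0, "dz": 3, "roll": 0},
    {"dx": 0, "dy": 0, "dz": 3, "roll": 0},
    {"dx": 0, "dy": 0, "dz": 1.8, "roll": 0},
    {"dx": 0, "dy": 0, "dz": 0, "roll": 0},
  ],
  grip=0,
)

```text
time: 21.9
position: [0.4368, -0.0101, 0.066]
tcp_rot: [-0.023, 1.0, -0.0, -0.002]
force: [0.1, 0.1, -0.5]
finger_gap: 0.007
finger_force: 0.0
```

Run:
```python
from h import *
st();x,y=gx(-.146);to(x,y,.068,182.65); x,y=gx(-.042-.0195);to(x,y,.068,182.65); print(x)
```

```text
{'time': 21.9, 'position': [0.437, -0.01, 0.066], 'tcp_rot': [-0.023, 1.0, -0.0, -0.002], 'force': [0.145, 0.086, -0.485], 'finger_gap': 0.007, 'finger_force': 0.0, 'q': [-0.182, 0.313, 0.128, 2.23, -0.069, 0.606, 1.613]}
[[-0.999, -0.046, -0.004], [-0.046, 0.999, -0.0], [0.004, -0.0, -1.0]]
roll 0.0 dx -0.03 dy 0.03 dz -0.2
roll 0.0 dx -8.48 dy 0.03 dz -0.2
0.5215615
```

Emit:
move_arm(
  rows=[
    {"dx": -0.8, "dy": 0, "dz": 0, "roll": 0},
    {"dx": -0.8, "dy": 0, "dz": 0, "roll": 0},
    {"dx": -0.8, "dy": 0, "dz": 0, "roll": 0},
    {"dx": -0.8, "dy": 0, "dz": 0, "roll": 0},
    {"dx": -0.8, "dy": 0, "dz": 0, "roll": 0},
    {"dx": -0.8, "dy": 0, "dz": 0, "roll": 0},
    {"dx": -0.8, "dy": 0, "dz": 0, "roll": 0},
    {"dx": -0.8, "dy": 0, "dz": 0, "roll": 0},
    {"dx": -0.6, "dy": 0, "dz": 0, "roll": 0},
    {"dx": 0, "dy": 0, "dz": 0, "roll": 0},
  ],
)

```text
time: 23.15
position: [0.5068, -0.0069, 0.0675]
tcp_rot: [-0.023, 1.0, -0.0, -0.001]
force: [-3.2, -1.3, -2.8]
finger_gap: 0.007
finger_force: 1.6
```

Run:
```python
from h import *
st(); x,y=gx(-.042-.0195);to(x,y,.068,182.65)
```

```text
{'time': 23.15, 'position': [0.507, -0.007, 0.067], 'tcp_rot': [-0.023, 1.0, -0.0, -0.001], 'force': [-3.192, -1.334, -2.789], 'finger_gap': 0.007, 'finger_force': 1.569, 'q': [-0.173, 0.401, 0.128, 2.078, -0.081, 0.669, 1.625]}
[[-0.999, -0.046, -0.002], [-0.046, 0.999, -0.0], [0.002, 0.0, -1.0]]
roll -0.01 dx -1.47 dy 0.03 dz -0.05
```

Emit:
move_arm(
  rows=[
    {"dx": -0.2, "dy": 0, "dz": 0, "roll": 0},
    {"dx": -0.2, "dy": 0, "dz": 0, "roll": 0},
    {"dx": -0.2, "dy": 0, "dz": 0, "roll": 0},
    {"dx": -0.2, "dy": 0, "dz": 0, "roll": 0},
    {"dx": 0, "dy": 0, "dz": 0, "roll": 0},
    {"dx": 0, "dy": 0, "dz": 0, "roll": 0},
    {"dx": 0, "dy": 0, "dz": 0, "roll": 0},
    {"dx": 0, "dy": 0, "dz": 0, "roll": 0},
    {"dx": 0, "dy": 0, "dz": 0, "roll": 0},
    {"dx": 0, "dy": 0, "dz": 0, "roll": 0},
  ],
)

```text
time: 24.4
position: [0.5137, -0.0065, 0.0675]
tcp_rot: [-0.023, 1.0, 0.0, -0.002]
force: [-5.5, -1.3, 1.0]
finger_gap: 0.003
finger_force: 3.0
```

Run:
```python
from h import *
st(); x,y=gx(-.042-.0195);to(x,y,.068,182.65)
```

```text
{'time': 24.4, 'position': [0.514, -0.007, 0.067], 'tcp_rot': [-0.023, 1.0, 0.0, -0.002], 'force': [-5.474, -1.288, 1.0], 'finger_gap': 0.003, 'finger_force': 2.983, 'q': [-0.172, 0.41, 0.128, 2.061, -0.082, 0.678, 1.626]}
[[-0.999, -0.046, -0.003], [-0.046, 0.999, 0.0], [0.003, 0.0, -1.0]]
roll -0.01 dx -0.79 dy 0.03 dz -0.05
```

Emit:
move_arm(
  rows=[
    {"dx": -0.2, "dy": 0, "dz": 0, "roll": 0},
    {"dx": -0.2, "dy": 0, "dz": 0, "roll": 0},
    {"dx": 0, "dy": 0, "dz": 0, "roll": 0},
    {"dx": 0, "dy": 0, "dz": 0, "roll": 0},
    {"dx": 0, "dy": 0, "dz": 0, "roll": 0},
    {"dx": 0, "dy": 0, "dz": 0, "roll": 0},
    {"dx": 0, "dy": 0, "dz": 0, "roll": 0},
    {"dx": 0, "dy": 0, "dz": 0, "roll": 0},
    {"dx": 0, "dy": 0, "dz": 0, "roll": 0},
    {"dx": 0, "dy": 0, "dz": 0, "roll": 0},
  ],
)

```text
time: 25.65
position: [0.5163, -0.0064, 0.0675]
tcp_rot: [-0.023, 1.0, 0.0, -0.003]
force: [-9.0, 0.4, 3.1]
finger_gap: 0.005
finger_force: 4.6
```

Emit:
move_arm(
  rows=[
    {"dx": -0.2, "dy": 0, "dz": 0, "roll": 0},
    {"dx": -0.2, "dy": 0, "dz": 0, "roll": 0},
    {"dx": 0, "dy": 0, "dz": 0, "roll": 0},
    {"dx": 0, "dy": 0, "dz": 0, "roll": 0},
    {"dx": 0, "dy": 0, "dz": 0, "roll": 0},
    {"dx": 0, "dy": 0, "dz": 0, "roll": 0},
    {"dx": 0, "dy": 0, "dz": 0, "roll": 0},
    {"dx": 0, "dy": 0, "dz": 0, "roll": 0},
    {"dx": 0, "dy": 0, "dz": 0, "roll": 0},
    {"dx": 0, "dy": 0, "dz": 0, "roll": 0},
  ],
)

```text
time: 26.9
position: [0.519, -0.0063, 0.0675]
tcp_rot: [-0.023, 1.0, 0.0, -0.004]
force: [-13.1, -0.6, 7.4]
finger_gap: 0.009
finger_force: 6.2
```

Run:
```python
from h import *
st(); x,y=gx(-.042-.0195);to(x,y,.068,182.65)
d=snap('wrist'); cv2.imwrite('pics/w6.png',cv2.resize(cv2.cvtColor(d['img'],cv2.COLOR_RGB2BGR),(800,600),interpolation=cv2.INTER_CUBIC)); np.savez('w6.npz',**d)
```

```text
{'time': 26.9, 'position': [0.519, -0.006, 0.067], 'tcp_rot': [-0.023, 1.0, 0.0, -0.004], 'force': [-13.139, -0.575, 7.417], 'finger_gap': 0.009, 'finger_force': 6.199, 'q': [-0.171, 0.419, 0.128, 2.045, -0.083, 0.691, 1.627]}
[[-0.999, -0.046, -0.009], [-0.046, 0.999, 0.0], [0.009, 0.001, -1.0]]
roll -0.02 dx -0.26 dy 0.03 dz -0.05
```

View pics/w6.png

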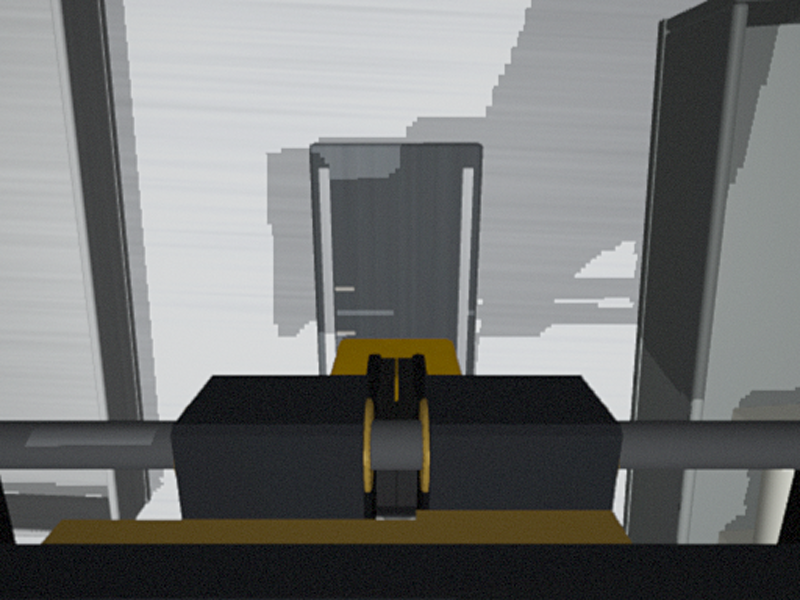

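The picture shows the fingers behind the knob at (397,400) and the jaw block's rear edge at row 338. Force has risen about 8 N above sliding friction, which means about 6 mm of plunger. I'll cross-check the jaw's position.

Run:
```python
from h import *
d=dict(np.load('w6.npz')); f=lambda u,v,z:ray(d,u/1.5625,v/1.5625,z)[:2].round(4)
print('rear edge',f(397,338.5,.055),'bed near',f(397,143,.01))
t=snap('top'); cv2.imwrite('pics/t7.png',cv2.resize(cv2.cvtColor(t['img'],cv2.COLOR_RGB2BGR)[133:230,212:257],None,fx=6,fy=6,interpolation=cv2.INTER_CUBIC))
hsv=cv2.cvtColor(t['img'],cv2.COLOR_RGB2HSV)
for n,lo,hi in [('red',(0,150,60),(7,255,255)),('blue',(100,120,60),(125,255,255))]:
    ys,xs=np.nonzero(cv2.inRange(hsv,lo,hi)[140:220,215:255]); print(n,len(xs),ys.min()+140 if len(ys) else 0,ys.max()+140 if len(ys) else 0)
```

```text
rear edge [ 0.5083 -0.007 ] bed near [ 0.4421 -0.01  ]
red 0 0 0
blue 143 159 171
```

View pics/t7.png

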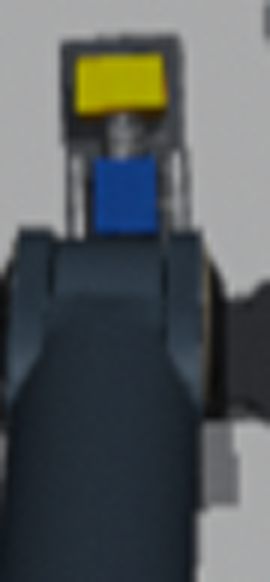

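The crop shows blue tight against the anvil at (125,108). Force puts the plunger about 6 mm in, held for more than a second. Now I draw the jaw back by pushing from the front of the knob.

Emit:
move_arm(
  rows=[
    {"dx": 0.7, "dy": 0, "dz": 0, "roll": 0},
    {"dx": 0.3, "dy": 0, "dz": -2, "roll": 0},
    {"dx": 0, "dy": 0, "dz": -3, "roll": 0},
    {"dx": -3.2, "dy": 0, "dz": 0, "roll": 0},
    {"dx": -3.4, "dy": 0, "dz": 0, "roll": 0},
    {"dx": 0, "dy": 0, "dz": 2, "roll": 0},
    {"dx": 0, "dy": 0, "dz": 3, "roll": 0},
    {"dx": 0, "dy": 0, "dz": 0, "roll": 0},
    {"dx": 0.5, "dy": 0, "dz": 0, "roll": 0},
    {"dx": 0.5, "dy": 0, "dz": 0, "roll": 0},
  ],
)

```text
time: 28.25
position: [0.57, -0.0039, 0.069]
tcp_rot: [-0.023, 1.0, 0.0, 0.002]
force: [-0.2, -0.5, -0.3]
finger_gap: 0.007
finger_force: 0.0
```

Emit:
move_arm(
  rows=[
    {"dx": 0.8, "dy": 0, "dz": 0, "roll": 0},
    {"dx": 0.8, "dy": 0, "dz": 0, "roll": 0},
    {"dx": 0.8, "dy": 0, "dz": 0, "roll": 0},
    {"dx": 0.8, "dy": 0, "dz": 0, "roll": 0},
    {"dx": 0.8, "dy": 0, "dz": 0, "roll": 0},
    {"dx": 0.8, "dy": 0, "dz": 0, "roll": 0},
    {"dx": 0.8, "dy": 0, "dz": 0, "roll": 0},
    {"dx": 0.5, "dy": 0, "dz": 0, "roll": 0},
    {"dx": 0, "dy": 0, "dz": 0, "roll": 0},
    {"dx": 0, "dy": 0, "dz": 0, "roll": 0},
  ],
)

```text
time: 29.5
position: [0.5092, -0.0067, 0.0682]
tcp_rot: [-0.023, 1.0, 0.0, 0.001]
force: [4.5, 0.7, 2.4]
finger_gap: 0.002
finger_force: 1.8
```

Run:
```python
from h import *
st(); x,y=gx(.042);to(x,y,.016,182.65)
```

```text
{'time': 29.5, 'position': [0.509, -0.007, 0.068], 'tcp_rot': [-0.023, 1.0, 0.0, 0.001], 'force': [4.455, 0.68, 2.422], 'finger_gap': 0.002, 'finger_force': 1.775, 'q': [-0.175, 0.401, 0.131, 2.075, -0.082, 0.668, 1.627]}
[[-0.999, -0.046, 0.002], [-0.046, 0.999, 0.0], [-0.002, 0.0, -1.0]]
roll -0.0 dx -11.59 dy 0.03 dz 5.22
```

The jaw is back at about 61 mm and friction reads 4.5 N, as expected. Regrasping blue.

Emit:
move_arm(
  rows=[
    {"dx": -0.3, "dy": 0, "dz": 0, "roll": 0},
    {"dx": -2.5, "dy": 0, "dz": -2, "roll": 0},
    {"dx": -3, "dy": 0, "dz": -1, "roll": 0},
    {"dx": -3, "dy": 0, "dz": 0, "roll": 0},
    {"dx": -2.8, "dy": 0, "dz": 0, "roll": 0},
    {"dx": 0, "dy": 0, "dz": 1, "roll": 0},
    {"dx": 0, "dy": 0, "dz": 2.5, "roll": 0},
    {"dx": 0, "dy": 0, "dz": 2.5, "roll": 0},
    {"dx": 0, "dy": 0, "dz": 2.1, "roll": 0},
    {"dx": 0, "dy": 0, "dz": 0, "roll": 0},
  ],
  grip=0.65,
)

```text
time: 30.75
position: [0.6201, -0.0015, 0.0138]
tcp_rot: [-0.023, 1.0, -0.0, -0.004]
force: [-1.3, 0.1, 0.2]
finger_gap: 0.65
finger_force: 0.0
```

Emit:
move_arm(
  rows=[
    {"dx": 0, "dy": 0, "dz": 0, "roll": 0},
    {"dx": 0, "dy": 0, "dz": 0, "roll": 0},
    {"dx": 0, "dy": 0, "dz": 0, "roll": 0},
    {"dx": 0, "dy": 0, "dz": 0, "roll": 0},
    {"dx": 0.3, "dy": 0, "dz": -0.6, "roll": 0},
    {"dx": 0, "dy": 0, "dz": -2, "roll": 0},
    {"dx": 0, "dy": 0, "dz": -3, "roll": 0},
    {"dx": 0, "dy": 0, "dz": -3, "roll": 0},
    {"dx": 0, "dy": 0, "dz": -1, "roll": 0},
    {"dx": 0, "dy": 0, "dz": 0, "roll": 0},
  ],
  grip=0,
)

```text
time: 32.0
position: [0.6214, -0.0015, 0.1133]
tcp_rot: [-0.023, 1.0, 0.0, 0.001]
force: [-0.1, -0.5, -3.2]
finger_gap: 0.409
finger_force: 30.0
```

Run:
```python
from h import *
st(); to(.56,-.19,.013,182.65)
t=snap('top'); print([ray(t,u/1.5625,v/1.5625,.03)[:2].round(3).tolist() for u,v in [(420,262),(542,371)]])
```

```text
{'time': 32.0, 'position': [0.621, -0.001, 0.113], 'tcp_rot': [-0.023, 1.0, 0.0, 0.001], 'force': [-0.128, -0.459, -3.164], 'finger_gap': 0.409, 'finger_force': 30.0, 'q': [-0.171, 0.491, 0.143, 1.782, -0.088, 0.873, 1.629]}
[[-0.999, -0.046, 0.001], [-0.046, 0.999, 0.0], [-0.001, 0.0, -1.0]]
roll 0.0 dx 7.0 dy -18.55 dz 10.03
[[0.616, -0.125], [0.376, -0.389]]
```

Emit:
move_arm(
  rows=[
    {"dx": 1, "dy": -2.5, "dz": 0, "roll": 0},
    {"dx": 2.2, "dy": -5.5, "dz": 0, "roll": 0},
    {"dx": 2.2, "dy": -5.5, "dz": 0, "roll": 0},
    {"dx": 2.2, "dy": -5.5, "dz": 0, "roll": 0},
    {"dx": 2.2, "dy": -5.5, "dz": 0, "roll": 0},
    {"dx": 1.8, "dy": -4.5, "dz": 0, "roll": 0},
    {"dx": 1, "dy": -2.8, "dz": 0, "roll": 0},
    {"dx": 0, "dy": 0, "dz": 2, "roll": 0},
    {"dx": 0, "dy": 0, "dz": 2.5, "roll": 0},
    {"dx": 0, "dy": 0, "dz": 1.5, "roll": 0},
  ],
)

```text
time: 33.3
position: [0.5085, -0.3241, 0.0499]
tcp_rot: [-0.023, 1.0, 0.001, -0.002]
force: [-0.8, 0.2, -1.5]
finger_gap: 0.409
finger_force: 30.0
```

Run:
```python
from h import *
st(); to(.51,-.325,.009,182.65)
```

```text
{'time': 33.3, 'position': [0.508, -0.324, 0.05], 'tcp_rot': [-0.023, 1.0, 0.001, -0.002], 'force': [-0.849, 0.17, -1.514], 'finger_gap': 0.409, 'finger_force': 30.0, 'q': [0.366, 0.553, 0.178, 1.864, -0.139, 0.74, 2.238]}
[[-0.999, -0.046, -0.004], [-0.046, 0.999, 0.002], [0.004, 0.002, -1.0]]
roll -0.01 dx -0.15 dy -0.1 dz 4.09
```

Emit:
move_arm(
  rows=[
    {"dx": 0, "dy": 0, "dz": 1.5, "roll": 0},
    {"dx": 0, "dy": 0, "dz": 1.2, "roll": 0},
    {"dx": 0, "dy": 0, "dz": 0.6, "roll": 0},
    {"dx": 0, "dy": 0, "dz": 0.3, "roll": 0},
    {"dx": 0, "dy": 0, "dz": 0.2, "roll": 0},
    {"dx": 0, "dy": 0, "dz": 0.1, "roll": 0},
    {"dx": 0, "dy": 0, "dz": 0, "roll": 0},
    {"dx": 0, "dy": 0, "dz": 0, "roll": 0},
    {"dx": 0, "dy": 0, "dz": 0, "roll": 0},
    {"dx": 0, "dy": 0, "dz": 0, "roll": 0},
  ],
)

```text
time: 34.55
position: [0.51, -0.325, 0.0136]
tcp_rot: [-0.023, 1.0, 0.0, 0.0]
force: [0.5, 0.2, -2.2]
finger_gap: 0.411
finger_force: 30.0
```

Emit:
move_arm(
  rows=[
    {"dx": 0, "dy": 0, "dz": 0, "roll": 0},
    {"dx": 0, "dy": 0, "dz": 0, "roll": 0},
    {"dx": 0, "dy": 0, "dz": 0, "roll": 0},
    {"dx": 0, "dy": 0, "dz": -1, "roll": 0},
    {"dx": 0, "dy": 0, "dz": -3, "roll": 0},
    {"dx": 0, "dy": 0, "dz": -4, "roll": 0},
    {"dx": 0, "dy": 0, "dz": -4, "roll": 0},
    {"dx": 0, "dy": 1, "dz": -4, "roll": 0},
    {"dx": 0, "dy": 3, "dz": 0, "roll": 0},
    {"dx": 0, "dy": 4, "dz": 0, "roll": 0},
  ],
  grip=0.65,
)

```text
time: 35.8
position: [0.5064, -0.2454, 0.175]
tcp_rot: [-0.022, 1.0, -0.001, 0.001]
force: [0.6, 1.2, -0.5]
finger_gap: 0.65
finger_force: 0.0
```

Run:
```python
from h import *
st(); to(.4495,.2395,.10,183.4)
t=snap('top'); hsv=cv2.cvtColor(t['img'],cv2.COLOR_RGB2HSV)
for n,lo,hi,z in [('blue',(100,120,60),(125,255,255),.04),('orange',(8,150,90),(20,255,255),.041),('green',(60,80,30),(90,255,255),.041)]:
    m=cv2.inRange(hsv,lo,hi)[145:250,112:350]; ys,xs=np.nonzero(m); print(n,len(xs),ray(t,xs.mean()+112,ys.mean()+145,z).round(4) if len(xs) else '')
```

```text
{'time': 35.8, 'position': [0.506, -0.245, 0.175], 'tcp_rot': [-0.022, 1.0, -0.001, 0.001], 'force': [0.592, 1.181, -0.514], 'finger_gap': 0.65, 'finger_force': 0.0, 'q': [0.222, 0.333, 0.194, 1.869, -0.078, 0.944, 2.065]}
[[-0.999, -0.044, 0.002], [-0.044, 0.999, -0.001], [-0.002, -0.001, -1.0]]
roll -0.88 dx 2.8 dy 48.74 dz 7.5
blue 0 
orange 158 [0.452  0.2132 0.041 ]
green 146 [0.5755 0.3362 0.041 ]
```

Orange was knocked about 3 cm, to roughly (0.452,0.213). I'll go look.

Emit:
move_arm(
  rows=[
    {"dx": 0, "dy": 4.5, "dz": -1, "roll": 0},
    {"dx": -0.3, "dy": 5.8, "dz": -1, "roll": 0},
    {"dx": -0.3, "dy": 5.8, "dz": -1, "roll": 0},
    {"dx": -0.3, "dy": 5.8, "dz": -1, "roll": 0},
    {"dx": -0.3, "dy": 5.8, "dz": -1, "roll": 0},
    {"dx": -0.3, "dy": 5.8, "dz": -1, "roll": 0},
    {"dx": -0.3, "dy": 5.8, "dz": 0, "roll": 0},
    {"dx": -0.3, "dy": 4.3, "dz": 0, "roll": 0},
    {"dx": 0, "dy": 2, "dz": 0, "roll": 0},
    {"dx": 0, "dy": 0, "dz": 0, "roll": 0},
  ],
)

```text
time: 37.1
position: [0.5059, 0.2116, 0.2336]
tcp_rot: [-0.024, 1.0, -0.0, -0.0]
force: [-0.6, -0.4, 0.2]
finger_gap: 0.651
finger_force: 0.0
```

Run:
```python
from h import *
st(); d=snap('wrist'); t=snap('top')
a=cv2.resize(d['img'],(560,420),interpolation=cv2.INTER_CUBIC); b=cv2.resize(t['img'][160:245,215:355],(224,136)); b=cv2.copyMakeBorder(b,0,284,0,0,cv2.BORDER_CONSTANT)
cv2.imwrite('pics/w8.png',cv2.cvtColor(np.hstack([a,b]),cv2.COLOR_RGB2BGR)); np.savez('w8.npz',**d)
for im,D in ((t['img'],t),(d['img'],d)):
  hsv=cv2.cvtColor(im,cv2.COLOR_RGB2HSV)
  for n,lo,hi,z in [('blue',(100,120,60),(125,255,255),.04),('orange',(8,150,90),(20,255,255),.041)]:
    m=cv2.inRange(hsv,lo,hi)
    if D is t: k=m*0; k[145:250,112:350]=m[145:250,112:350]; m=k
    else: m[235:]=0
    ys,xs=np.nonzero(m)
    if len(xs): rc=cv2.minAreaRect(np.c_[xs,ys].astype(np.float32)); print(n,len(xs),rc,ray(D,xs.mean(),ys.mean(),z)[:2].round(4),[ray(D,u,v,z)[:2].round(4).tolist() for u,v in cv2.boxPoints(rc)])
```

```text
{'time': 37.1, 'position': [0.506, 0.212, 0.234], 'tcp_rot': [-0.024, 1.0, -0.0, -0.0], 'force': [-0.587, -0.382, 0.235], 'finger_gap': 0.651, 'finger_force': 0.0, 'q': [-0.429, 0.254, -0.054, 1.821, 0.016, 1.067, 1.13]}
[[-0.999, -0.048, -0.0], [-0.048, 0.999, -0.0], [0.0, -0.0, -1.0]]
blue 131 ((327.0, 198.5), (13.0, 10.0), 90.0) [ 0.5088 -0.3224] [[0.5303, -0.3054], [0.5302, -0.3395], [0.4859, -0.3387], [0.486, -0.3047]]
orange 57 ((197.48355102539062, 209.9107666015625), (12.34522819519043, 72.5130844116211), 79.54009246826172) [0.462  0.1636] [[0.4696, 0.2428], [0.5134, 0.0011], [0.4722, -0.0065], [0.4286, 0.2348]]
orange 1532 ((161.3665771484375, 125.54611206054688), (45.50916290283203, 288.7747802734375), 83.92753601074219) [0.4483 0.2372] [[0.4675, -0.0353], [0.4236, 0.256], [0.4681, 0.2649], [0.5148, -0.0372]]
```

View pics/w8.png

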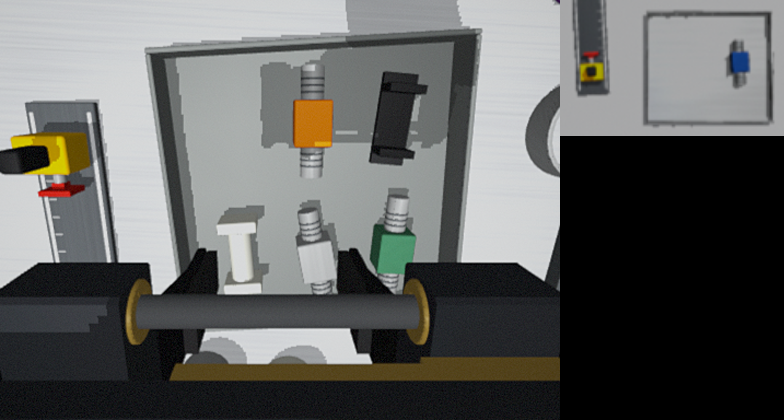

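Orange is where it was, at (313,122); the earlier reading was contaminated by yellow. Blue lies flat in the tray at inset (739,62). Measuring orange now.

Run:
```python
from h import *
d=dict(np.load('w8.npz')); s=512/560; f=lambda u,v,z:ray(d,u*s,v*s,z)[:2]
A,B=f(313,68,.028),f(311,176,.028); v=B-A; print((A+B)/2,np.degrees(np.arctan2(v[1],v[0])),np.linalg.norm(v))
for p in [(294,98),(332,98),(332,140),(293,140)]: print(f(*p,.041).round(4))
th=180+np.degrees(np.arctan2(v[1],v[0])); print(th); to(.4495,.239,.011,182.0)
```

```text
[0.45033955 0.24178101] 3.1507830877698524 0.10179047127225443
[0.4271 0.2224]
[0.4254 0.2572]
[0.4633 0.2605]
[0.465  0.2238]
183.15078308776987
roll 0.49 dx 5.6 dy 3.2 dz 22.25
```

Emit:
move_arm(
  rows=[
    {"dx": 2.8, "dy": 1.6, "dz": 2, "roll": 0},
    {"dx": 2.9, "dy": 1.6, "dz": 4, "roll": 0},
    {"dx": 0, "dy": 0, "dz": 4, "roll": 0},
    {"dx": 0, "dy": 0, "dz": 4, "roll": 0},
    {"dx": 0, "dy": 0, "dz": 3, "roll": 0},
    {"dx": 0, "dy": 0, "dz": 0, "roll": 0},
    {"dx": 0, "dy": 0, "dz": 2.5, "roll": 0},
    {"dx": 0, "dy": 0, "dz": 1.7, "roll": 0},
    {"dx": 0, "dy": 0, "dz": 0.9, "roll": 0},
    {"dx": 0, "dy": 0, "dz": 0, "roll": 0},
  ],
)

```text
time: 38.45
position: [0.4478, 0.2405, 0.0125]
tcp_rot: [-0.023, 1.0, -0.0, -0.0]
force: [0.3, -0.3, 0.1]
finger_gap: 0.652
finger_force: 0.0
```

Emit:
move_arm(
  rows=[
    {"dx": 0, "dy": 0, "dz": 0, "roll": 0},
    {"dx": 0, "dy": 0, "dz": 0, "roll": 0},
    {"dx": 0, "dy": 0, "dz": 0, "roll": 0},
    {"dx": 0, "dy": 0, "dz": 0, "roll": 0},
    {"dx": 0, "dy": 0, "dz": -1, "roll": 0},
    {"dx": 0, "dy": 0, "dz": -2, "roll": 0},
    {"dx": 0, "dy": 0, "dz": -3, "roll": 0},
    {"dx": 0, "dy": 0, "dz": -3, "roll": 0},
    {"dx": 0, "dy": 0, "dz": -2, "roll": 0},
    {"dx": 0, "dy": 0, "dz": 0, "roll": 0},
  ],
  grip=0,
)

```text
time: 39.7
position: [0.4484, 0.241, 0.124]
tcp_rot: [-0.023, 1.0, 0.001, 0.001]
force: [0.5, 0.3, -1.7]
finger_gap: 0.415
finger_force: 30.0
```

Run:
```python
from h import *
st();x,y=gx(.032);to(x,y,.07,182.65)
```

```text
{'time': 39.7, 'position': [0.448, 0.241, 0.124], 'tcp_rot': [-0.023, 1.0, 0.001, 0.001], 'force': [0.522, 0.311, -1.676], 'finger_gap': 0.415, 'finger_force': 29.999, 'q': [-0.502, 0.319, -0.089, 2.023, 0.039, 0.798, 1.003]}
[[-0.999, -0.046, 0.003], [-0.046, 0.999, 0.002], [-0.003, 0.001, -1.0]]
roll -0.02 dx -15.51 dy -24.99 dz 5.4
```

Orange is held. Moving to the gauge.

Emit:
move_arm(
  rows=[
    {"dx": -2, "dy": -3.2, "dz": 0, "roll": 0},
    {"dx": -3.1, "dy": -5, "dz": 0, "roll": 0},
    {"dx": -3.1, "dy": -5, "dz": 0, "roll": 0},
    {"dx": -3.1, "dy": -5, "dz": 0, "roll": 0},
    {"dx": -3.1, "dy": -5, "dz": 0, "roll": 0},
    {"dx": -1.1, "dy": -1.8, "dz": 1, "roll": 0},
    {"dx": 0, "dy": 0, "dz": 2, "roll": 0},
    {"dx": 0, "dy": 0, "dz": 2, "roll": 0},
    {"dx": 0, "dy": 0, "dz": 0, "roll": 0},
    {"dx": 0, "dy": 0, "dz": 0, "roll": 0},
  ],
)

```text
time: 40.95
position: [0.614, -0.0013, 0.0724]
tcp_rot: [-0.023, 1.0, 0.0, -0.0]
force: [0.2, -0.4, -2.3]
finger_gap: 0.413
finger_force: 30.0
```

Run:
```python
from h import *
st();x,y=gx(.032);to(x,y,.017,182.65)
```

```text
{'time': 40.95, 'position': [0.614, -0.001, 0.072], 'tcp_rot': [-0.023, 1.0, 0.0, -0.0], 'force': [0.241, -0.425, -2.289], 'finger_gap': 0.413, 'finger_force': 30.0, 'q': [-0.068, 0.531, 0.003, 1.819, -0.002, 0.791, 1.553]}
[[-0.999, -0.047, -0.0], [-0.047, 0.999, 0.0], [0.0, 0.0, -1.0]]
roll 0.04 dx -0.1 dy -0.02 dz 5.54
```

Emit:
move_arm(
  rows=[
    {"dx": -0.1, "dy": 0, "dz": 1.5, "roll": 0},
    {"dx": 0, "dy": 0, "dz": 1.5, "roll": 0},
    {"dx": 0, "dy": 0, "dz": 1.2, "roll": 0},
    {"dx": 0, "dy": 0, "dz": 0.6, "roll": 0},
    {"dx": 0, "dy": 0, "dz": 0.4, "roll": 0},
    {"dx": 0, "dy": 0, "dz": 0.2, "roll": 0},
    {"dx": 0, "dy": 0, "dz": 0.1, "roll": 0},
    {"dx": 0, "dy": 0, "dz": 0, "roll": 0},
    {"dx": 0, "dy": 0, "dz": 0, "roll": 0},
    {"dx": 0, "dy": 0, "dz": 0, "roll": 0},
  ],
)

```text
time: 42.2
position: [0.6154, -0.0018, 0.018]
tcp_rot: [-0.023, 1.0, 0.0, 0.0]
force: [-1.4, -0.6, 2.7]
finger_gap: 0.411
finger_force: 30.0
```

Emit:
move_arm(
  rows=[
    {"dx": 0, "dy": 0, "dz": 0, "roll": 0},
    {"dx": 0, "dy": 0, "dz": 0, "roll": 0},
    {"dx": 0, "dy": 0, "dz": 0, "roll": 0},
    {"dx": 0, "dy": 0, "dz": -2, "roll": 0},
    {"dx": 0, "dy": 0, "dz": -3, "roll": 0},
    {"dx": 0, "dy": 0, "dz": -4, "roll": 0},
    {"dx": 0, "dy": 0, "dz": -4, "roll": 0},
    {"dx": 0, "dy": 0, "dz": 0, "roll": 0},
    {"dx": 0, "dy": 0, "dz": 0, "roll": 0},
    {"dx": 0, "dy": 0, "dz": 0, "roll": 0},
  ],
  grip=0.65,
)

```text
time: 43.45
position: [0.6143, -0.0018, 0.1466]
tcp_rot: [-0.023, 1.0, 0.0, -0.001]
force: [-0.7, -0.8, -0.7]
finger_gap: 0.649
finger_force: 0.0
```

Run:
```python
from h import *
st();x,y=gx(-.128);to(x,y,.067,182.65)
d=snap('wrist'); hsv=cv2.cvtColor(d['img'],cv2.COLOR_RGB2HSV); np.savez('w9.npz',**d)
cv2.imwrite('pics/w9.png',cv2.cvtColor(d['img'],cv2.COLOR_RGB2BGR))
for n,lo,hi,z in [('orange',(8,150,90),(20,255,255),.046),('red',(0,150,60),(6,255,255),.043)]:
    m=cv2.inRange(hsv,lo,hi); m[225:]=0; k,l,s,c=cv2.connectedComponentsWithStats(m); i=1+np.argmax(s[1:,4]); ys,xs=np.nonzero(l==i); rc=cv2.minAreaRect(np.c_[xs,ys].astype(np.float32)); print(n,len(xs),rc,ray(d,*c[i],z)[:2].round(4))
```

```text
{'time': 43.45, 'position': [0.614, -0.002, 0.147], 'tcp_rot': [-0.023, 1.0, 0.0, -0.001], 'force': [-0.696, -0.833, -0.65], 'finger_gap': 0.649, 'finger_force': 0.0, 'q': [-0.07, 0.443, 0.006, 1.763, -0.003, 0.938, 1.554]}
[[-0.999, -0.046, -0.002], [-0.046, 0.999, -0.0], [0.002, 0.0, -1.0]]
roll -0.0 dx 15.93 dy 0.03 dz 7.96
orange 1278 ((253.0, 188.5), (59.0, 44.0), 90.0) [ 0.6048 -0.0033]
red 486 ((253.0, 74.0), (16.0, 42.0), 90.0) [ 0.5266 -0.007 ]
```

Orange lies straight and in line with the plunger (both at u=253). Going behind the knob.

Emit:
move_arm(
  rows=[
    {"dx": 3, "dy": 0, "dz": 0, "roll": 0},
    {"dx": 4, "dy": 0, "dz": 0, "roll": 0},
    {"dx": 4, "dy": 0, "dz": 0, "roll": 0},
    {"dx": 3, "dy": 0, "dz": 0, "roll": 0},
    {"dx": 1.9, "dy": 0, "dz": 0, "roll": 0},
    {"dx": 0, "dy": 0, "dz": 0, "roll": 0},
    {"dx": 0, "dy": 0, "dz": 3, "roll": 0},
    {"dx": 0, "dy": 0, "dz": 3, "roll": 0},
    {"dx": 0, "dy": 0, "dz": 1.9, "roll": 0},
    {"dx": 0, "dy": 0, "dz": 0, "roll": 0},
  ],
  grip=0,
)

```text
time: 44.75
position: [0.4561, -0.0091, 0.0671]
tcp_rot: [-0.023, 1.0, -0.0, -0.002]
force: [-0.4, 0.9, 0.4]
finger_gap: 0.007
finger_force: 0.0
```

Emit:
move_arm(
  rows=[
    {"dx": -0.8, "dy": 0, "dz": 0, "roll": 0},
    {"dx": -0.8, "dy": 0, "dz": 0, "roll": 0},
    {"dx": -0.8, "dy": 0, "dz": 0, "roll": 0},
    {"dx": -0.8, "dy": 0, "dz": 0, "roll": 0},
    {"dx": -0.6, "dy": 0, "dz": 0, "roll": 0},
    {"dx": -0.2, "dy": 0, "dz": 0, "roll": 0},
    {"dx": 0, "dy": 0, "dz": 0, "roll": 0},
    {"dx": 0, "dy": 0, "dz": 0, "roll": 0},
    {"dx": 0, "dy": 0, "dz": 0, "roll": 0},
    {"dx": 0, "dy": 0, "dz": 0, "roll": 0},
  ],
)

```text
time: 46.0
position: [0.4961, -0.0073, 0.0685]
tcp_rot: [-0.023, 1.0, 0.0, -0.0]
force: [-4.4, -0.5, 3.6]
finger_gap: 0.006
finger_force: 2.2
```

Emit:
move_arm(
  rows=[
    {"dx": -0.3, "dy": 0, "dz": 0, "roll": 0},
    {"dx": -0.3, "dy": 0, "dz": 0, "roll": 0},
    {"dx": -0.3, "dy": 0, "dz": 0, "roll": 0},
    {"dx": -0.1, "dy": 0, "dz": 0, "roll": 0},
    {"dx": 0, "dy": 0, "dz": 0, "roll": 0},
    {"dx": 0, "dy": 0, "dz": 0, "roll": 0},
    {"dx": 0, "dy": 0, "dz": 0, "roll": 0},
    {"dx": 0, "dy": 0, "dz": 0, "roll": 0},
    {"dx": 0, "dy": 0, "dz": 0, "roll": 0},
    {"dx": 0, "dy": 0, "dz": 0, "roll": 0},
  ],
)

```text
time: 47.25
position: [0.5046, -0.007, 0.0682]
tcp_rot: [-0.023, 1.0, -0.0, -0.002]
force: [-8.0, -0.2, 4.8]
finger_gap: 0.003
finger_force: 3.7
```

```bash
python3 -c "
from h import *
st()"
```

```text
{'time': 47.25, 'position': [0.505, -0.007, 0.068], 'tcp_rot': [-0.023, 1.0, -0.0, -0.002], 'force': [-8.016, -0.165, 4.79], 'finger_gap': 0.003, 'finger_force': 3.732, 'q': [-0.066, 0.397, -0.005, 2.075, 0.003, 0.674, 1.544]}
[[-0.999, -0.046, -0.004], [-0.046, 0.999, -0.0], [0.004, 0.0, -1.0]]
```

Emit:
move_arm(
  rows=[
    {"dx": -0.2, "dy": 0, "dz": 0, "roll": 0},
    {"dx": -0.2, "dy": 0, "dz": 0, "roll": 0},
    {"dx": -0.1, "dy": 0, "dz": 0, "roll": 0},
    {"dx": 0, "dy": 0, "dz": 0, "roll": 0},
    {"dx": 0, "dy": 0, "dz": 0, "roll": 0},
    {"dx": 0, "dy": 0, "dz": 0, "roll": 0},
    {"dx": 0, "dy": 0, "dz": 0, "roll": 0},
    {"dx": 0, "dy": 0, "dz": 0, "roll": 0},
    {"dx": 0, "dy": 0, "dz": 0, "roll": 0},
    {"dx": 0, "dy": 0, "dz": 0, "roll": 0},
  ],
)

```text
time: 48.5
position: [0.5076, -0.0068, 0.068]
tcp_rot: [-0.023, 1.0, -0.0, -0.004]
force: [-12.2, -0.4, 9.1]
finger_gap: 0.004
finger_force: 5.6
```

About 6.2 mm (7.7 N above friction), held. Now I draw the jaw back.

Emit:
move_arm(
  rows=[
    {"dx": 0.7, "dy": 0, "dz": 0, "roll": 0},
    {"dx": 0.3, "dy": 0, "dz": -2, "roll": 0},
    {"dx": 0, "dy": 0, "dz": -3, "roll": 0},
    {"dx": -3.2, "dy": 0, "dz": 0, "roll": 0},
    {"dx": -3.4, "dy": 0, "dz": 0, "roll": 0},
    {"dx": 0, "dy": 0, "dz": 2, "roll": 0},
    {"dx": 0, "dy": 0, "dz": 3, "roll": 0},
    {"dx": 0, "dy": 0, "dz": 0, "roll": 0},
    {"dx": 0.5, "dy": 0, "dz": 0, "roll": 0},
    {"dx": 0.5, "dy": 0, "dz": 0, "roll": 0},
  ],
)

```text
time: 49.75
position: [0.558, -0.0045, 0.0698]
tcp_rot: [-0.023, 1.0, 0.0, 0.001]
force: [-0.2, 0.6, -0.5]
finger_gap: 0.01
finger_force: 0.0
```

Emit:
move_arm(
  rows=[
    {"dx": 0.8, "dy": 0, "dz": 0, "roll": 0},
    {"dx": 0.8, "dy": 0, "dz": 0, "roll": 0},
    {"dx": 0.8, "dy": 0, "dz": 0, "roll": 0},
    {"dx": 0.8, "dy": 0, "dz": 0, "roll": 0},
    {"dx": 0.8, "dy": 0, "dz": 0, "roll": 0},
    {"dx": 0.8, "dy": 0, "dz": 0, "roll": 0},
    {"dx": 0.2, "dy": 0, "dz": 0, "roll": 0},
    {"dx": 0, "dy": 0, "dz": 0, "roll": 0},
    {"dx": 0, "dy": 0, "dz": 0, "roll": 0},
    {"dx": 0, "dy": 0, "dz": 0, "roll": 0},
  ],
)

```text
time: 51.0
position: [0.5085, -0.0067, 0.0691]
tcp_rot: [-0.023, 1.0, 0.0, 0.001]
force: [4.2, -0.4, 3.6]
finger_gap: 0.007
finger_force: 2.5
```

Run:
```python
from h import *
st(); x,y=gx(.037);to(x,y,.016,182.65)
```

```text
{'time': 51.0, 'position': [0.508, -0.007, 0.069], 'tcp_rot': [-0.023, 1.0, 0.0, 0.001], 'force': [4.155, -0.379, 3.555], 'finger_gap': 0.007, 'finger_force': 2.51, 'q': [-0.066, 0.398, -0.004, 2.07, 0.003, 0.672, 1.545]}
[[-0.999, -0.046, 0.002], [-0.046, 0.999, 0.0], [-0.002, 0.0, -1.0]]
roll -0.0 dx -11.16 dy 0.03 dz 5.31
```

Emit:
move_arm(
  rows=[
    {"dx": -0.3, "dy": 0, "dz": 0, "roll": 0},
    {"dx": -2.5, "dy": 0, "dz": -2, "roll": 0},
    {"dx": -3, "dy": 0, "dz": -1, "roll": 0},
    {"dx": -3, "dy": 0, "dz": 0, "roll": 0},
    {"dx": -2.4, "dy": 0, "dz": 0, "roll": 0},
    {"dx": 0, "dy": 0, "dz": 1, "roll": 0},
    {"dx": 0, "dy": 0, "dz": 2.5, "roll": 0},
    {"dx": 0, "dy": 0, "dz": 2.5, "roll": 0},
    {"dx": 0, "dy": 0, "dz": 2.1, "roll": 0},
    {"dx": 0, "dy": 0, "dz": 0, "roll": 0},
  ],
  grip=0.65,
)

```text
time: 52.25
position: [0.6146, -0.0018, 0.0146]
tcp_rot: [-0.023, 1.0, -0.0, -0.005]
force: [-1.2, -1.1, 0.4]
finger_gap: 0.65
finger_force: 0.0
```

Emit:
move_arm(
  rows=[
    {"dx": 0, "dy": 0, "dz": 0, "roll": 0},
    {"dx": 0, "dy": 0, "dz": 0, "roll": 0},
    {"dx": 0, "dy": 0, "dz": 0, "roll": 0},
    {"dx": 0, "dy": 0, "dz": 0, "roll": 0},
    {"dx": 0.3, "dy": 0, "dz": -0.6, "roll": 0},
    {"dx": 0, "dy": 0, "dz": -2, "roll": 0},
    {"dx": 0, "dy": 0, "dz": -3, "roll": 0},
    {"dx": 0, "dy": 0, "dz": -3, "roll": 0},
    {"dx": 0, "dy": 0, "dz": -1, "roll": 0},
    {"dx": 0, "dy": 0, "dz": 0, "roll": 0},
  ],
  grip=0,
)

```text
time: 53.5
position: [0.6164, -0.0018, 0.1143]
tcp_rot: [-0.023, 1.0, 0.0, 0.001]
force: [1.2, -1.3, -3.3]
finger_gap: 0.412
finger_force: 30.0
```

Run:
```python
from h import *
st(); to(.51,-.25,.009,182.65)
```

```text
{'time': 53.5, 'position': [0.616, -0.002, 0.114], 'tcp_rot': [-0.023, 1.0, 0.0, 0.001], 'force': [1.195, -1.275, -3.311], 'finger_gap': 0.412, 'finger_force': 30.0, 'q': [-0.069, 0.482, 0.005, 1.787, -0.003, 0.872, 1.554]}
[[-0.999, -0.046, 0.001], [-0.046, 0.999, 0.0], [-0.001, 0.0, -1.0]]
roll -0.0 dx 11.77 dy -24.31 dz 10.53
```

Emit:
move_arm(
  rows=[
    {"dx": 1.2, "dy": -2.5, "dz": 0, "roll": 0},
    {"dx": 2.5, "dy": -5.2, "dz": 0, "roll": 0},
    {"dx": 2.5, "dy": -5.2, "dz": 0, "roll": 0},
    {"dx": 2.5, "dy": -5.2, "dz": 0, "roll": 0},
    {"dx": 2.5, "dy": -5.2, "dz": 0, "roll": 0},
    {"dx": 0.5, "dy": -1, "dz": 0, "roll": 0},
    {"dx": 0, "dy": 0, "dz": 2, "roll": 0},
    {"dx": 0, "dy": 0, "dz": 2.5, "roll": 0},
    {"dx": 0, "dy": 0, "dz": 1.5, "roll": 0},
    {"dx": 0, "dy": 0, "dz": 0, "roll": 0},
  ],
)

```text
time: 54.75
position: [0.5096, -0.2489, 0.0519]
tcp_rot: [-0.024, 1.0, 0.001, -0.002]
force: [-0.3, -0.0, -2.5]
finger_gap: 0.41
finger_force: 30.0
```

Run:
```python
from h import *
st(); to(.51,-.25,.009,182.65)
```

```text
{'time': 54.75, 'position': [0.51, -0.249, 0.052], 'tcp_rot': [-0.024, 1.0, 0.001, -0.002], 'force': [-0.299, -0.034, -2.459], 'finger_gap': 0.41, 'finger_force': 30.0, 'q': [0.345, 0.501, 0.046, 1.943, -0.034, 0.702, 2.029]}
[[-0.999, -0.047, -0.003], [-0.047, 0.999, 0.002], [0.003, 0.002, -1.0]]
roll 0.05 dx -0.04 dy -0.12 dz 4.29
```

Emit:
move_arm(
  rows=[
    {"dx": 0, "dy": 0, "dz": 1.5, "roll": 0},
    {"dx": 0, "dy": 0, "dz": 1.2, "roll": 0},
    {"dx": 0, "dy": 0, "dz": 0.7, "roll": 0},
    {"dx": 0, "dy": 0, "dz": 0.4, "roll": 0},
    {"dx": 0, "dy": 0, "dz": 0.3, "roll": 0},
    {"dx": 0, "dy": 0, "dz": 0.2, "roll": 0},
    {"dx": 0, "dy": 0, "dz": 0, "roll": 0},
    {"dx": 0, "dy": 0, "dz": 0, "roll": 0},
    {"dx": 0, "dy": 0, "dz": 0, "roll": 0},
    {"dx": 0, "dy": 0, "dz": 0, "roll": 0},
  ],
)

```text
time: 56.0
position: [0.5107, -0.25, 0.0123]
tcp_rot: [-0.023, 1.0, 0.0, 0.0]
force: [-5.2, 2.1, 9.4]
finger_gap: 0.41
finger_force: 30.0
```

Emit:
move_arm(
  rows=[
    {"dx": 0, "dy": 0, "dz": 0, "roll": 0},
    {"dx": 0, "dy": 0, "dz": 0, "roll": 0},
    {"dx": 0, "dy": 0, "dz": 0, "roll": 0},
    {"dx": 0, "dy": 0, "dz": -1, "roll": 0},
    {"dx": 0, "dy": 0, "dz": -3, "roll": 0},
    {"dx": 0, "dy": 0, "dz": -4, "roll": 0},
    {"dx": 0, "dy": 0, "dz": -4, "roll": 0},
    {"dx": 0, "dy": 1, "dz": -4, "roll": 0},
    {"dx": -0.3, "dy": 4, "dz": -3, "roll": 0},
    {"dx": -0.8, "dy": 5.5, "dz": -2, "roll": 0},
  ],
  grip=0.65,
)

```text
time: 57.25
position: [0.5169, -0.1451, 0.223]
tcp_rot: [-0.021, 1.0, -0.001, 0.002]
force: [0.2, 0.7, 0.6]
finger_gap: 0.652
finger_force: 0.0
```

Emit:
move_arm(
  rows=[
    {"dx": -1.5, "dy": 5.5, "dz": 0, "roll": 0},
    {"dx": -1.5, "dy": 5.5, "dz": 0, "roll": 0},
    {"dx": -1.5, "dy": 5.5, "dz": 0, "roll": 0},
    {"dx": -1.5, "dy": 5.5, "dz": 0, "roll": 0},
    {"dx": -1.5, "dy": 5.5, "dz": 0, "roll": 0},
    {"dx": -1.5, "dy": 5.5, "dz": 0, "roll": 0},
    {"dx": -1.5, "dy": 5.5, "dz": 0, "roll": 0},
    {"dx": -1, "dy": 4, "dz": 0, "roll": 0},
    {"dx": 0, "dy": 2, "dz": 0, "roll": 0},
    {"dx": 0, "dy": 0, "dz": 0, "roll": 0},
  ],
)

```text
time: 58.5
position: [0.6101, 0.3062, 0.2205]
tcp_rot: [-0.024, 1.0, -0.0, -0.0]
force: [-0.4, -0.2, -0.6]
finger_gap: 0.659
finger_force: 0.0
```

Run:
```python
from h import *
st(); d=snap('wrist'); t=snap('top')
a=cv2.resize(d['img'],(560,420),interpolation=cv2.INTER_CUBIC); b=cv2.resize(t['img'][160:245,215:355],(224,136)); b=cv2.copyMakeBorder(b,0,284,0,0,cv2.BORDER_CONSTANT)
cv2.imwrite('pics/w10.png',cv2.cvtColor(np.hstack([a,b]),cv2.COLOR_RGB2BGR)); np.savez('w10.npz',**d)
```

```text
{'time': 58.5, 'position': [0.61, 0.306, 0.221], 'tcp_rot': [-0.024, 1.0, -0.0, -0.0], 'force': [-0.385, -0.164, -0.555], 'finger_gap': 0.659, 'finger_force': 0.0, 'q': [-0.425, 0.488, -0.149, 1.51, 0.076, 1.15, 1.031]}
[[-0.999, -0.048, -0.001], [-0.048, 0.999, -0.0], [0.001, -0.0, -1.0]]
```

View pics/w10.png

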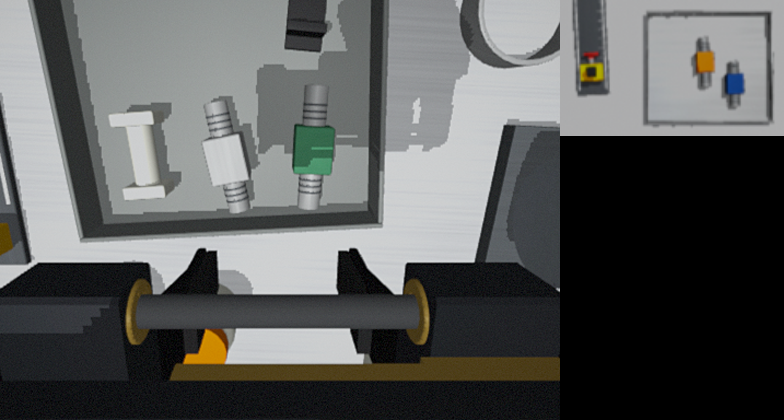

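Both tray pieces lie flat: orange at inset (705,62), blue at (735,84). Blue has shifted a few cm, presumably the announced knock. Green is at (313,150) with stub ends (317,87) and (308,207).

Run:
```python
from h import *
d=dict(np.load('w10.npz')); s=512/560; f=lambda u,v,z:ray(d,u*s,v*s,z)[:2]
A,B=f(316.5,88,.028),f(308,208,.028); v=B-A; print((A+B)/2,np.degrees(np.arctan2(v[1],v[0])),np.linalg.norm(v))
for p in [(296,125),(335,127),(333,174),(293,174)]: print(f(*p,.041).round(4))
hsv=cv2.cvtColor(d['img'],cv2.COLOR_RGB2HSV); ys,xs=np.nonzero(cv2.inRange(hsv,(60,80,30),(90,255,255))); print(cv2.minAreaRect(np.c_[xs,ys].astype(np.float32)))
c=(A+B)/2; to(c[0],c[1],.011,182.0)
```

```text
[0.57815845 0.33702234] 0.19444675473068865 0.1135300736517449
[0.5543 0.3196]
[0.5544 0.3548]
[0.5972 0.3568]
[0.599  0.3196]
((253.68544006347656, 242.44158935546875), (256.18310546875, 507.31243896484375), 88.85993194580078)
roll 0.52 dx 3.18 dy 3.53 dz 20.97
```

Emit:
move_arm(
  rows=[
    {"dx": 0, "dy": 0, "dz": 2, "roll": 2.2},
    {"dx": 1.6, "dy": 1.5, "dz": 3, "roll": 0},
    {"dx": 1.7, "dy": 1.6, "dz": 3, "roll": 0},
    {"dx": 0, "dy": 0, "dz": 4, "roll": 0},
    {"dx": 0, "dy": 0, "dz": 3, "roll": 0},
    {"dx": 0, "dy": 0, "dz": 0, "roll": 0},
    {"dx": 0, "dy": 0, "dz": 2.8, "roll": 0},
    {"dx": 0, "dy": 0, "dz": 2, "roll": 0},
    {"dx": 0, "dy": 0, "dz": 1.1, "roll": 0},
    {"dx": 0, "dy": 0, "dz": 0, "roll": 0},
  ],
  grip=0.57,
)

```text
time: 59.85
position: [0.5776, 0.3356, 0.0112]
tcp_rot: [-0.004, 1.0, -0.0, -0.0]
force: [0.3, 0.4, 1.2]
finger_gap: 0.569
finger_force: 0.0
```

Emit:
move_arm(
  rows=[
    {"dx": 0, "dy": 0, "dz": 0, "roll": 0},
    {"dx": 0, "dy": 0, "dz": 0, "roll": 0},
    {"dx": 0, "dy": 0, "dz": 0, "roll": 0},
    {"dx": 0, "dy": 0, "dz": 0, "roll": 0},
    {"dx": 0, "dy": 0, "dz": -1, "roll": 0},
    {"dx": 0, "dy": 0, "dz": -2, "roll": 0},
    {"dx": 0, "dy": 0, "dz": -3, "roll": 0},
    {"dx": 0, "dy": 0, "dz": -3, "roll": 0},
    {"dx": 0, "dy": 0, "dz": -2, "roll": 0},
    {"dx": 0, "dy": 0, "dz": 0, "roll": 0},
  ],
  grip=0,
)

```text
time: 61.1
position: [0.5787, 0.3366, 0.1238]
tcp_rot: [-0.004, 1.0, 0.001, 0.002]
force: [0.8, 0.4, -2.2]
finger_gap: 0.41
finger_force: 30.0
```

Run:
```python
from h import *
st();x,y=gx(.027);to(x,y,.07,182.65)
```

```text
{'time': 61.1, 'position': [0.579, 0.337, 0.124], 'tcp_rot': [-0.004, 1.0, 0.001, 0.002], 'force': [0.817, 0.438, -2.211], 'finger_gap': 0.41, 'finger_force': 29.999, 'q': [-0.488, 0.552, -0.146, 1.641, 0.094, 0.951, 0.911]}
[[-1.0, -0.008, 0.003], [-0.008, 1.0, 0.002], [-0.003, 0.002, -1.0]]
roll -2.21 dx -1.56 dy -33.95 dz 5.38
```

Emit:
move_arm(
  rows=[
    {"dx": 0, "dy": 0, "dz": 0, "roll": -2.2},
    {"dx": -0.2, "dy": -3.4, "dz": 0, "roll": 0},
    {"dx": -0.3, "dy": -5.8, "dz": 0, "roll": 0},
    {"dx": -0.3, "dy": -5.8, "dz": 0, "roll": 0},
    {"dx": -0.3, "dy": -5.8, "dz": 0, "roll": 0},
    {"dx": -0.3, "dy": -5.8, "dz": 0, "roll": 0},
    {"dx": -0.1, "dy": -5.0, "dz": 0, "roll": 0},
    {"dx": 0, "dy": -2.3, "dz": 2, "roll": 0},
    {"dx": 0, "dy": 0, "dz": 3, "roll": 0},
    {"dx": 0, "dy": 0, "dz": 0, "roll": 0},
  ],
)

```text
time: 62.35
position: [0.6053, -0.0023, 0.068]
tcp_rot: [-0.023, 1.0, 0.0, -0.004]
force: [-0.7, 0.2, -0.5]
finger_gap: 0.414
finger_force: 30.0
```

Run:
```python
from h import *
st();x,y=gx(.027);to(x,y,.017,182.65)
```

```text
{'time': 62.35, 'position': [0.605, -0.002, 0.068], 'tcp_rot': [-0.023, 1.0, 0.0, -0.004], 'force': [-0.667, 0.197, -0.539], 'finger_gap': 0.414, 'finger_force': 29.999, 'q': [0.015, 0.533, -0.109, 1.832, 0.077, 0.789, 1.484]}
[[-0.999, -0.047, -0.008], [-0.047, 0.999, -0.0], [0.008, 0.0, -1.0]]
roll 0.02 dx -0.47 dy 0.03 dz 5.1
```

Emit:
move_arm(
  rows=[
    {"dx": -0.2, "dy": 0, "dz": 1, "roll": 0},
    {"dx": 0, "dy": 0, "dz": 1.5, "roll": 0},
    {"dx": 0, "dy": 0, "dz": 1.2, "roll": 0},
    {"dx": 0, "dy": 0, "dz": 0.7, "roll": 0},
    {"dx": 0, "dy": 0, "dz": 0.4, "roll": 0},
    {"dx": 0, "dy": 0, "dz": 0.2, "roll": 0},
    {"dx": 0, "dy": 0, "dz": 0.1, "roll": 0},
    {"dx": 0, "dy": 0, "dz": 0, "roll": 0},
    {"dx": 0, "dy": 0, "dz": 0, "roll": 0},
    {"dx": 0, "dy": 0, "dz": 0, "roll": 0},
  ],
)

```text
time: 63.6
position: [0.6104, -0.0018, 0.0207]
tcp_rot: [-0.023, 1.0, 0.0, 0.0]
force: [-0.6, -0.2, -2.0]
finger_gap: 0.407
finger_force: 30.0
```

Emit:
move_arm(
  rows=[
    {"dx": 0, "dy": 0, "dz": 0, "roll": 0},
    {"dx": 0, "dy": 0, "dz": 0, "roll": 0},
    {"dx": 0, "dy": 0, "dz": 0, "roll": 0},
    {"dx": 0, "dy": 0, "dz": -2, "roll": 0},
    {"dx": 0, "dy": 0, "dz": -3, "roll": 0},
    {"dx": 0, "dy": 0, "dz": -4, "roll": 0},
    {"dx": 0, "dy": 0, "dz": -4, "roll": 0},
    {"dx": 0, "dy": 0, "dz": 0, "roll": 0},
    {"dx": 0, "dy": 0, "dz": 0, "roll": 0},
    {"dx": 0, "dy": 0, "dz": 0, "roll": 0},
  ],
  grip=0.65,
)

```text
time: 64.85
position: [0.6095, -0.0019, 0.1496]
tcp_rot: [-0.023, 1.0, 0.0, -0.001]
force: [-0.8, 0.4, -0.0]
finger_gap: 0.646
finger_force: 0.0
```

Run:
```python
from h import *
st();x,y=gx(-.128);to(x,y,.067,182.65)
d=snap('wrist'); hsv=cv2.cvtColor(d['img'],cv2.COLOR_RGB2HSV)
cv2.imwrite('pics/w11.png',cv2.cvtColor(d['img'],cv2.COLOR_RGB2BGR))
for n,lo,hi,z in [('green',(60,80,30),(90,255,255),.046),('red',(0,150,60),(6,255,255),.043)]:
    m=cv2.inRange(hsv,lo,hi); m[225:]=0; k,l,s,c=cv2.connectedComponentsWithStats(m); i=1+np.argmax(s[1:,4]); ys,xs=np.nonzero(l==i); rc=cv2.minAreaRect(np.c_[xs,ys].astype(np.float32)); print(n,len(xs),rc,ray(d,*c[i],z)[:2].round(4))
```

```text
{'time': 64.85, 'position': [0.609, -0.002, 0.15], 'tcp_rot': [-0.023, 1.0, 0.0, -0.001], 'force': [-0.811, 0.42, -0.01], 'finger_gap': 0.646, 'finger_force': 0.0, 'q': [0.021, 0.437, -0.116, 1.766, 0.06, 0.944, 1.497]}
[[-0.999, -0.046, -0.002], [-0.046, 0.999, -0.0], [0.002, 0.0, -1.0]]
roll -0.0 dx 15.45 dy 0.01 dz 8.26
green 2373 ((254.0, 184.0), (58.0, 44.0), 90.0) [ 0.6063 -0.0023]
red 460 ((252.5, 79.5), (15.0, 41.0), 90.0) [ 0.5255 -0.0071]
```

Green is in place and straight (u=254 vs 252.5). Next I push the jaw.

Emit:
move_arm(
  rows=[
    {"dx": 3, "dy": 0, "dz": 0, "roll": 0},
    {"dx": 4, "dy": 0, "dz": 0, "roll": 0},
    {"dx": 4, "dy": 0, "dz": 0, "roll": 0},
    {"dx": 3, "dy": 0, "dz": 0, "roll": 0},
    {"dx": 1.4, "dy": 0, "dz": 0, "roll": 0},
    {"dx": 0, "dy": 0, "dz": 0, "roll": 0},
    {"dx": 0, "dy": 0, "dz": 3, "roll": 0},
    {"dx": 0, "dy": 0, "dz": 3, "roll": 0},
    {"dx": 0, "dy": 0, "dz": 2.2, "roll": 0},
    {"dx": 0, "dy": 0, "dz": 0, "roll": 0},
  ],
  grip=0,
)

```text
time: 66.15
position: [0.4566, -0.0088, 0.0671]
tcp_rot: [-0.023, 1.0, 0.0, -0.001]
force: [0.1, 0.9, -0.9]
finger_gap: 0.004
finger_force: 0.0
```

Emit:
move_arm(
  rows=[
    {"dx": -0.8, "dy": 0, "dz": 0, "roll": 0},
    {"dx": -0.8, "dy": 0, "dz": 0, "roll": 0},
    {"dx": -0.8, "dy": 0, "dz": 0, "roll": 0},
    {"dx": -0.4, "dy": 0, "dz": 0, "roll": 0},
    {"dx": -0.2, "dy": 0, "dz": 0, "roll": 0},
    {"dx": 0, "dy": 0, "dz": 0, "roll": 0},
    {"dx": 0, "dy": 0, "dz": 0, "roll": 0},
    {"dx": 0, "dy": 0, "dz": 0, "roll": 0},
    {"dx": 0, "dy": 0, "dz": 0, "roll": 0},
    {"dx": 0, "dy": 0, "dz": 0, "roll": 0},
  ],
)

```text
time: 67.4
position: [0.4865, -0.0075, 0.0685]
tcp_rot: [-0.023, 1.0, 0.0, 0.0]
force: [-4.0, -0.5, 3.5]
finger_gap: 0.006
finger_force: 2.0
```

Free-sliding force is -4.0 N, and the target is about x=0.4975 at around -12 N.

Emit:
move_arm(
  rows=[
    {"dx": -0.3, "dy": 0, "dz": 0, "roll": 0},
    {"dx": -0.3, "dy": 0, "dz": 0, "roll": 0},
    {"dx": -0.3, "dy": 0, "dz": 0, "roll": 0},
    {"dx": -0.1, "dy": 0, "dz": 0, "roll": 0},
    {"dx": 0, "dy": 0, "dz": 0, "roll": 0},
    {"dx": 0, "dy": 0, "dz": 0, "roll": 0},
    {"dx": 0, "dy": 0, "dz": 0, "roll": 0},
    {"dx": 0, "dy": 0, "dz": 0, "roll": 0},
    {"dx": 0, "dy": 0, "dz": 0, "roll": 0},
    {"dx": 0, "dy": 0, "dz": 0, "roll": 0},
  ],
)

```text
time: 68.65
position: [0.4946, -0.0072, 0.0681]
tcp_rot: [-0.023, 1.0, -0.0, -0.002]
force: [-8.2, -0.3, 5.4]
finger_gap: 0.003
finger_force: 3.8
```

Emit:
move_arm(
  rows=[
    {"dx": -0.2, "dy": 0, "dz": 0, "roll": 0},
    {"dx": -0.2, "dy": 0, "dz": 0, "roll": 0},
    {"dx": -0.1, "dy": 0, "dz": 0, "roll": 0},
    {"dx": 0, "dy": 0, "dz": 0, "roll": 0},
    {"dx": 0, "dy": 0, "dz": 0, "roll": 0},
    {"dx": 0, "dy": 0, "dz": 0, "roll": 0},
    {"dx": 0, "dy": 0, "dz": 0, "roll": 0},
    {"dx": 0, "dy": 0, "dz": 0, "roll": 0},
    {"dx": 0, "dy": 0, "dz": 0, "roll": 0},
    {"dx": 0, "dy": 0, "dz": 0, "roll": 0},
  ],
)

```text
time: 69.9
position: [0.4977, -0.0071, 0.0679]
tcp_rot: [-0.023, 1.0, -0.0, -0.004]
force: [-11.0, -0.4, 8.9]
finger_gap: 0.002
finger_force: 5.7
```

About 5.5–6 mm, held. Now draw the jaw back and regrasp green.

Emit:
move_arm(
  rows=[
    {"dx": 0.7, "dy": 0, "dz": 0, "roll": 0},
    {"dx": 0.3, "dy": 0, "dz": -2, "roll": 0},
    {"dx": 0, "dy": 0, "dz": -3, "roll": 0},
    {"dx": -3.2, "dy": 0, "dz": 0, "roll": 0},
    {"dx": -3.4, "dy": 0, "dz": 0, "roll": 0},
    {"dx": 0, "dy": 0, "dz": 2, "roll": 0},
    {"dx": 0, "dy": 0, "dz": 3, "roll": 0},
    {"dx": 0, "dy": 0, "dz": 0, "roll": 0},
    {"dx": 0.5, "dy": 0, "dz": 0, "roll": 0},
    {"dx": 0.5, "dy": 0, "dz": 0, "roll": 0},
  ],
)

```text
time: 71.15
position: [0.5482, -0.0047, 0.0698]
tcp_rot: [-0.023, 1.0, 0.0, 0.001]
force: [-0.1, -0.2, 0.3]
finger_gap: 0.007
finger_force: 0.0
```

Emit:
move_arm(
  rows=[
    {"dx": 0.8, "dy": 0, "dz": 0, "roll": 0},
    {"dx": 0.8, "dy": 0, "dz": 0, "roll": 0},
    {"dx": 0.8, "dy": 0, "dz": 0, "roll": 0},
    {"dx": 0.8, "dy": 0, "dz": 0, "roll": 0},
    {"dx": 0.8, "dy": 0, "dz": 0, "roll": 0},
    {"dx": 0.2, "dy": 0, "dz": 0, "roll": 0},
    {"dx": 0, "dy": 0, "dz": 0, "roll": 0},
    {"dx": 0, "dy": 0, "dz": 0, "roll": 0},
    {"dx": 0, "dy": 0, "dz": 0, "roll": 0},
    {"dx": 0, "dy": 0, "dz": 0, "roll": 0},
  ],
)

```text
time: 72.4
position: [0.5065, -0.0065, 0.069]
tcp_rot: [-0.023, 1.0, 0.0, 0.001]
force: [4.6, -0.3, 3.4]
finger_gap: 0.007
finger_force: 2.5
```

Run:
```python
from h import *
st(); x,y=gx(.032);to(x,y,.016,182.65)
```

```text
{'time': 72.4, 'position': [0.507, -0.007, 0.069], 'tcp_rot': [-0.023, 1.0, 0.0, 0.001], 'force': [4.603, -0.279, 3.43], 'finger_gap': 0.007, 'finger_force': 2.501, 'q': [0.03, 0.4, -0.123, 2.068, 0.077, 0.676, 1.473]}
[[-0.999, -0.046, 0.002], [-0.046, 0.999, 0.0], [-0.002, 0.0, -1.0]]
roll -0.0 dx -10.86 dy -0.0 dz 5.3
```

Emit:
move_arm(
  rows=[
    {"dx": -0.3, "dy": 0, "dz": 0, "roll": 0},
    {"dx": -2.5, "dy": 0, "dz": -2, "roll": 0},
    {"dx": -3, "dy": 0, "dz": -1, "roll": 0},
    {"dx": -3, "dy": 0, "dz": 0, "roll": 0},
    {"dx": -2.1, "dy": 0, "dz": 0, "roll": 0},
    {"dx": 0, "dy": 0, "dz": 1, "roll": 0},
    {"dx": 0, "dy": 0, "dz": 2.5, "roll": 0},
    {"dx": 0, "dy": 0, "dz": 2.5, "roll": 0},
    {"dx": 0, "dy": 0, "dz": 2.1, "roll": 0},
    {"dx": 0, "dy": 0, "dz": 0, "roll": 0},
  ],
  grip=0.65,
)

```text
time: 73.65
position: [0.6099, -0.0018, 0.0146]
tcp_rot: [-0.023, 1.0, -0.0, -0.004]
force: [0.1, -0.3, 0.3]
finger_gap: 0.651
finger_force: 0.0
```

Emit:
move_arm(
  rows=[
    {"dx": 0, "dy": 0, "dz": 0, "roll": 0},
    {"dx": 0, "dy": 0, "dz": 0, "roll": 0},
    {"dx": 0, "dy": 0, "dz": 0, "roll": 0},
    {"dx": 0, "dy": 0, "dz": 0, "roll": 0},
    {"dx": 0.3, "dy": 0, "dz": -0.6, "roll": 0},
    {"dx": 0, "dy": 0, "dz": -2, "roll": 0},
    {"dx": 0, "dy": 0, "dz": -3, "roll": 0},
    {"dx": 0, "dy": 0, "dz": -3, "roll": 0},
    {"dx": 0, "dy": 0, "dz": -1, "roll": 0},
    {"dx": 0, "dy": 0, "dz": 0, "roll": 0},
  ],
  grip=0,
)

```text
time: 74.9
position: [0.6116, -0.0018, 0.1143]
tcp_rot: [-0.023, 1.0, 0.0, 0.001]
force: [-0.0, -0.3, -1.6]
finger_gap: 0.411
finger_force: 30.0
```

Run:
```python
from h import *
st(); to(.51,-.178,.011,182.65)
t=snap('top'); b=cv2.resize(t['img'][160:245,215:355],None,fx=4,fy=4,interpolation=cv2.INTER_CUBIC); cv2.imwrite('pics/t12.png',cv2.cvtColor(b,cv2.COLOR_RGB2BGR))
hsv=cv2.cvtColor(t['img'],cv2.COLOR_RGB2HSV)
for n,lo,hi,z in [('blue',(100,120,60),(125,255,255),.04),('orange',(8,150,90),(20,255,255),.04)]:
    m=cv2.inRange(hsv,lo,hi)[155:240,265:350]; ys,xs=np.nonzero(m); print(n,len(xs),ray(t,xs.mean()+265,ys.mean()+155,z).round(4) if len(xs) else '')
```

```text
{'time': 74.9, 'position': [0.612, -0.002, 0.114], 'tcp_rot': [-0.023, 1.0, 0.0, 0.001], 'force': [-0.022, -0.28, -1.648], 'finger_gap': 0.411, 'finger_force': 30.0, 'q': [0.02, 0.479, -0.116, 1.793, 0.07, 0.872, 1.489]}
[[-0.999, -0.046, 0.001], [-0.046, 0.999, 0.0], [-0.002, 0.0, -1.0]]
roll -0.0 dx 10.96 dy -17.14 dz 10.33
blue 136 [ 0.4621 -0.3108  0.04  ]
orange 137 [ 0.5093 -0.2476  0.04  ]
```

Emit:
move_arm(
  rows=[
    {"dx": 1.2, "dy": -1.9, "dz": 0, "roll": 0},
    {"dx": 3, "dy": -4.8, "dz": 0, "roll": 0},
    {"dx": 3, "dy": -4.8, "dz": 0, "roll": 0},
    {"dx": 3, "dy": -4.8, "dz": 0, "roll": 0},
    {"dx": 0.8, "dy": -0.9, "dz": 0, "roll": 0},
    {"dx": 0, "dy": 0, "dz": 1, "roll": 0},
    {"dx": 0, "dy": 0, "dz": 2.5, "roll": 0},
    {"dx": 0, "dy": 0, "dz": 2.5, "roll": 0},
    {"dx": 0, "dy": 0, "dz": 0, "roll": 0},
    {"dx": 0, "dy": 0, "dz": 0, "roll": 0},
  ],
)

```text
time: 76.2
position: [0.5102, -0.1777, 0.0536]
tcp_rot: [-0.024, 1.0, 0.0, 0.0]
force: [-0.2, 0.6, -1.1]
finger_gap: 0.411
finger_force: 30.0
```

Run:
```python
from h import *
st(); to(.51,-.178,.0115,182.65)
```

```text
{'time': 76.2, 'position': [0.51, -0.178, 0.054], 'tcp_rot': [-0.024, 1.0, 0.0, 0.0], 'force': [-0.185, 0.629, -1.133], 'finger_gap': 0.411, 'finger_force': 30.0, 'q': [0.322, 0.465, -0.082, 2.002, 0.058, 0.676, 1.822]}
[[-0.999, -0.048, 0.0], [-0.048, 0.999, 0.0], [-0.001, 0.0, -1.0]]
roll 0.1 dx 0.02 dy -0.03 dz 4.21
```

Emit:
move_arm(
  rows=[
    {"dx": 0, "dy": 0, "dz": 1.5, "roll": 0},
    {"dx": 0, "dy": 0, "dz": 1.2, "roll": 0},
    {"dx": 0, "dy": 0, "dz": 0.7, "roll": 0},
    {"dx": 0, "dy": 0, "dz": 0.4, "roll": 0},
    {"dx": 0, "dy": 0, "dz": 0.2, "roll": 0},
    {"dx": 0, "dy": 0, "dz": 0.1, "roll": 0},
    {"dx": 0, "dy": 0, "dz": 0, "roll": 0},
    {"dx": 0, "dy": 0, "dz": 0, "roll": 0},
    {"dx": 0, "dy": 0, "dz": 0, "roll": 0},
    {"dx": 0, "dy": 0, "dz": 0, "roll": 0},
  ],
)

```text
time: 77.45
position: [0.5094, -0.1786, 0.0126]
tcp_rot: [-0.023, 1.0, 0.0, 0.0]
force: [0.7, 0.1, -2.2]
finger_gap: 0.415
finger_force: 30.0
```

Emit:
move_arm(
  rows=[
    {"dx": 0, "dy": 0, "dz": 0, "roll": 0},
    {"dx": 0, "dy": 0, "dz": 0, "roll": 0},
    {"dx": 0, "dy": 0, "dz": 0, "roll": 0},
    {"dx": 0, "dy": 0, "dz": -1, "roll": 0},
    {"dx": 0, "dy": 0, "dz": -3, "roll": 0},
    {"dx": 0, "dy": 0, "dz": -4, "roll": 0},
    {"dx": 0, "dy": 0, "dz": -4, "roll": 0},
    {"dx": 0, "dy": 0, "dz": 0, "roll": 0},
    {"dx": 0, "dy": 0, "dz": 0, "roll": 0},
    {"dx": 0, "dy": 0, "dz": 0, "roll": 0},
  ],
  grip=0.65,
)

```text
time: 78.7
position: [0.5084, -0.1784, 0.1314]
tcp_rot: [-0.023, 1.0, 0.0, -0.001]
force: [0.3, 0.2, -0.8]
finger_gap: 0.653
finger_force: 0.0
```

Run:
```python
from h import *
st(); x,y=gx(-.131); to(x,y,.067,182.65)
```

```text
{'time': 78.7, 'position': [0.508, -0.178, 0.131], 'tcp_rot': [-0.023, 1.0, 0.0, -0.001], 'force': [0.254, 0.168, -0.817], 'finger_gap': 0.653, 'finger_force': 0.0, 'q': [0.331, 0.354, -0.089, 1.947, 0.041, 0.845, 1.837]}
[[-0.999, -0.046, -0.002], [-0.046, 0.999, 0.001], [0.002, 0.001, -1.0]]
roll -0.0 dx 4.84 dy 17.17 dz 6.44
```

Emit:
move_arm(
  rows=[
    {"dx": 1.2, "dy": 4.3, "dz": 0, "roll": 0},
    {"dx": 1.2, "dy": 4.3, "dz": 0, "roll": 0},
    {"dx": 1.2, "dy": 4.3, "dz": 0, "roll": 0},
    {"dx": 1.2, "dy": 4.3, "dz": 0, "roll": 0},
    {"dx": 0, "dy": 0, "dz": 0, "roll": 0},
    {"dx": 0, "dy": 0, "dz": 1, "roll": 0},
    {"dx": 0, "dy": 0, "dz": 2.5, "roll": 0},
    {"dx": 0, "dy": 0, "dz": 2.2, "roll": 0},
    {"dx": 0, "dy": 0, "dz": 0.6, "roll": 0},
    {"dx": 0, "dy": 0, "dz": 0, "roll": 0},
  ],
  grip=0,
)

```text
time: 79.95
position: [0.4534, -0.0098, 0.069]
tcp_rot: [-0.022, 1.0, -0.0, -0.001]
force: [1.1, 0.7, 0.0]
finger_gap: 0.009
finger_force: 0.0
```

Emit:
move_arm(
  rows=[
    {"dx": -0.8, "dy": 0, "dz": 0, "roll": 0},
    {"dx": -0.8, "dy": 0, "dz": 0, "roll": 0},
    {"dx": -0.8, "dy": 0, "dz": 0, "roll": 0},
    {"dx": -0.8, "dy": 0, "dz": 0, "roll": 0},
    {"dx": -0.8, "dy": 0, "dz": 0, "roll": 0},
    {"dx": -0.8, "dy": 0, "dz": 0, "roll": 0},
    {"dx": -0.8, "dy": 0, "dz": 0, "roll": 0},
    {"dx": -0.8, "dy": 0, "dz": 0, "roll": 0},
    {"dx": -0.6, "dy": 0, "dz": 0, "roll": 0},
    {"dx": 0, "dy": 0, "dz": 0, "roll": 0},
  ],
)

```text
time: 81.2
position: [0.5234, -0.0061, 0.0696]
tcp_rot: [-0.023, 1.0, -0.0, -0.0]
force: [-2.8, -1.1, 1.7]
finger_gap: 0.006
finger_force: 1.5
```

Emit:
move_arm(
  rows=[
    {"dx": -0.2, "dy": 0, "dz": 0, "roll": 0},
    {"dx": -0.2, "dy": 0, "dz": 0, "roll": 0},
    {"dx": -0.2, "dy": 0, "dz": 0, "roll": 0},
    {"dx": -0.2, "dy": 0, "dz": 0, "roll": 0},
    {"dx": 0, "dy": 0, "dz": 0, "roll": 0},
    {"dx": 0, "dy": 0, "dz": 0, "roll": 0},
    {"dx": 0, "dy": 0, "dz": 0, "roll": 0},
    {"dx": 0, "dy": 0, "dz": 0, "roll": 0},
    {"dx": 0, "dy": 0, "dz": 0, "roll": 0},
    {"dx": 0, "dy": 0, "dz": 0, "roll": 0},
  ],
)

```text
time: 82.45
position: [0.5278, -0.0058, 0.0691]
tcp_rot: [-0.023, 1.0, -0.0, -0.004]
force: [-10.3, -1.0, 6.4]
finger_gap: 0.005
finger_force: 5.1
```

The stop is at x=0.5278, which back-checks the plunger depths: blue 7.2 mm, orange 5.8, green 5.9. A last firm push, then away.

Emit:
move_arm(
  rows=[
    {"dx": -0.2, "dy": 0, "dz": 0, "roll": 0},
    {"dx": -0.2, "dy": 0, "dz": 0, "roll": 0},
    {"dx": 0, "dy": 0, "dz": 0, "roll": 0},
    {"dx": 0, "dy": 0, "dz": 0, "roll": 0},
    {"dx": 0, "dy": 0, "dz": 0, "roll": 0},
    {"dx": 0, "dy": 0, "dz": 0, "roll": 0},
    {"dx": 0, "dy": 0, "dz": 0, "roll": 0},
    {"dx": 0, "dy": 0, "dz": 0, "roll": 0},
    {"dx": 0, "dy": 0, "dz": 0, "roll": 0},
    {"dx": 0, "dy": 0, "dz": 0, "roll": 0},
  ],
)

```text
time: 83.7
position: [0.5277, -0.0058, 0.0686]
tcp_rot: [-0.023, 1.0, -0.001, -0.008]
force: [-18.6, -0.9, 13.8]
finger_gap: 0.002
finger_force: 9.2
```

Emit:
move_arm(
  rows=[
    {"dx": 1, "dy": 0, "dz": 0, "roll": 0},
    {"dx": 1, "dy": 0, "dz": 0, "roll": 0},
    {"dx": 0, "dy": 0, "dz": -3, "roll": 0},
    {"dx": 0, "dy": 0, "dz": -5, "roll": 0},
    {"dx": 0, "dy": 0, "dz": -5, "roll": 0},
    {"dx": 0, "dy": 5, "dz": -3, "roll": 0},
    {"dx": 0, "dy": 5.5, "dz": 0, "roll": 0},
    {"dx": 0, "dy": 5.5, "dz": 0, "roll": 0},
    {"dx": 0, "dy": 4, "dz": 0, "roll": 0},
    {"dx": 0, "dy": 0, "dz": 0, "roll": 0},
  ],
)

```text
time: 84.95
position: [0.5058, 0.1982, 0.23]
tcp_rot: [-0.027, 1.0, 0.001, 0.001]
force: [0.3, -2.3, 0.6]
finger_gap: 0.001
finger_force: 0.0
```

Run:
```python
from h import *
st(); t=snap('top'); c=cv2.resize(t['img'][120:270,80:360],(784,420),interpolation=cv2.INTER_CUBIC); cv2.imwrite('pics/f.png',cv2.cvtColor(c,cv2.COLOR_RGB2BGR))
```

```text
{'time': 84.95, 'position': [0.506, 0.198, 0.23], 'tcp_rot': [-0.027, 1.0, 0.001, 0.001], 'force': [0.316, -2.315, 0.632], 'finger_gap': 0.001, 'finger_force': 0.0, 'q': [-0.212, 0.263, -0.287, 1.828, 0.082, 1.06, 1.094]}
[[-0.999, -0.053, 0.002], [-0.053, 0.999, 0.003], [-0.002, 0.003, -1.0]]
```

View pics/f.png

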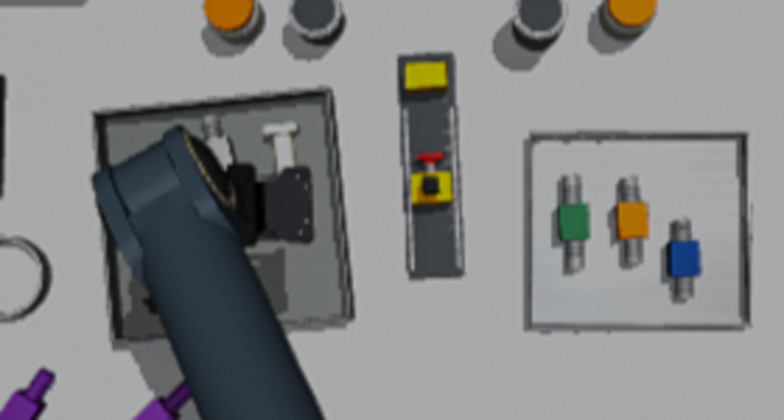

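The final picture shows green (574,222), orange (632,220) and blue (684,258) flat in the tray. The jaw is shut with its knob at (431,186), and the gauge is empty. The stop held firm under 18 N. Handing in.

```bash
python3 -c "
from h import *
print(r.job_done())"
```

```text
the job is handed in; nothing more can be done
None
```

The job is handed in at about 85 s: blue, orange and green were gauged in that order (plunger in about 7.2, 5.8 and 5.9 mm of 12) and lie flat in the tray, and the empty jaw is fully shut.

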